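# Assemble a spinner ring and hold the collar down

### The job

Assemble the spinner ring on the steel stand: slide the copper band down over the ring core until it is fully home on the core's flange, then slide the blue collar down on top of it, fully home on the band. Then take the white-footed pusher from the rack and press its foot on the blue collar, upright and centred, with a light push of about 5 N (never hard), and finish while still holding it pressed there, because the ready-glued collar needs to be held while it sets. Leave the other tools, the spare black band and everything else on the bench where they are.

Things in the scene. Friction and masses are not known exactly. Their poses are not given: they have to be found in the camera images.
- seat (a point): Centre of the upper face of the ring core's flange (27 mm across), where the copper band's underside comes to rest, 62.5 mm above the bench; z up, the stand's axis. Above it rises the core's round barrel, 22 mm across and 11.5 mm tall, its top edge chamfered 1.5 mm. With both rings home the collar's upper face lies 13 mm above this point. The core is fixed on the stand's pillar, 25 mm across.
- pad: Black rubber pad, 100 x 100 x 12 mm, fixed under the assembly stand's round steel foot (76 mm across, its top 30 mm above the bench). Origin at the centre of the pad's underside, on the stand's axis. Stand and core cannot be lifted off or moved sideways, but on the pad they sink straight down about 1 mm for every 3 N of downward push, and spring back.
- band: Copper-coloured spinner band, a plain ring: outside 29 mm, inside 24.5 mm, 7 mm tall, 20 g. Lies flat on the pale grey mat at the start. Origin at the centre of its underside, z axis along the ring's axis. Fits over the core's barrel with 1.25 mm of play all round. Home: its underside on the core's flange, at seat.
- collar: Blue retaining collar, a plain ring: outside 29 mm, inside 24.5 mm, 6 mm tall, 16 g. Lies flat on the pale grey mat at the start. Origin at the centre of its underside, z axis along the ring's axis. Home: over the core's barrel with its underside on the copper band, 7 mm above seat.
- pusher: Hand pusher standing upright in a hole of the rack, its underside 20 mm above the bench, about 85 g: white flat round foot 30 mm across, 14 mm tall; steel neck 14 mm across; light wooden round handle 22 mm across, from 30 to 95 mm above the foot's underside. Origin at the centre of the foot's underside, z up along the handle. It stands loosely in a hole 15 mm deep and lifts straight out.
- mat: Fixed pale grey rubber mat, 270 x 110 x 6 mm, on which the three rings lie in a row along its x axis, about 80 mm apart. Origin at the centre of its underside, x axis along its length, z up.
- rack: Fixed dark wooden tool rack, 210 x 70 x 35 mm, with three holes 66 mm apart in a row along its x axis; a tool stands in each. Origin at the centre of its underside, x axis along its length, z up.
- spare_band: Bystander: black spare band on the pale grey mat, outside 29 mm, 7 mm tall. Origin at the centre of its underside. To be left alone.
- rocker: Bystander: hand tool with a dark steel foot and a red handle ending in a ball knob 32 mm across, 108 mm tall in all, standing in the rack. Origin at the centre of the foot's underside. To be left alone.
- burnisher: Bystander: hand tool with a brass foot and a black handle, standing in the rack, same size as the pusher. Origin at the centre of the foot's underside. To be left alone.
- mallet: Bystander: wooden mallet standing on its head (44 mm across, 75 mm tall), its handle level, pointing 190 mm along the mallet's y axis at 37 mm height. Origin at the centre of the head's underside. To be left alone.
- polish_jar: Bystander: amber jar with a black cap, 60 mm across, 55 mm tall. Origin at the centre of its underside. To be left alone.
- bench_block: Bystander: loose round steel block, 60 mm across, 20 mm tall. Origin at the centre of its underside. To be left alone.

How it is judged:
On the way, in this order (a step that is already met when the one before it is completed fails the run):
1. the copper band is fully home on the core's flange (horizontal distance between band and seat below 0.003 m and z of band in the frame of seat between -0.0015 and 0.0015 m and angle between band's own z axis and vertical below 0.1 rad), for 0.2 s.
2. the blue collar is fully home on the band (horizontal distance between collar and seat below 0.003 m and z of collar in the frame of seat between 0.0052 and 0.0088 m and angle between collar's own z axis and vertical below 0.1 rad), for 0.2 s.
At the end, for the whole second after the job is handed in: Band home on the flange and collar home on the band (within 1.8 mm in height, 3 mm of the axis, 0.1 rad of level), untouched by the gripper; the held pusher at rest on the collar, within 0.09 rad of upright and 5 mm of the axis, pressing with 2 to 12 N (all of step 1 and all of step 2 and contact force between pusher and collar between 2 and 12 N and horizontal distance between pusher and seat below 0.005 m and angle between pusher's own z axis and vertical below 0.09 rad and linear speed of pusher below 0.01 m/s and contact force between the fingers and pusher above 2 N and contact force between the fingers and collar below 0.1 N and contact force between the fingers and band below 0.1 N); the arm keeps its last pose, push and grip.
It fails at once if the pusher presses the collar with more than 25 N (contact force between pusher and collar above 25 N).
It fails at once if a bystander is moved more than 15 mm (distance of any of spare_band, rocker, burnisher, mallet, polish_jar, bench_block from where it was at the start of the episode above 0.015 m).
It also fails if it takes over 72 s, if anything falls off the work surface, if the arm or the gripper's body presses on something with over 40 N, if the wrist force passes 120 N, or if a joint passes its speed limit or range.

### The arm

A 7-joint arm with a two-finger parallel gripper is mounted at the origin on the work surface. World frame = base frame: x ahead of the robot, y to its left, z up, the work surface at z = 0. Lengths are in m, angles in rad, forces in N, time in s.
With the tool pointing down it reaches from about 0.425 to 0.875 m from the base axis. Payload 4.7 kg.
Tool frame: the origin (TCP) lies midway between the tips of the shut fingers; the grasp point (between the pads) lies 19 mm behind it; y points along the fingers, z is the direction in which the jaws open and shut, and the axes are right-handed (so a half turn about y gives the same grasp; the last joint's range is limited). The gripper opens to 87 mm and grips with 3 to 60 N. Pads are 19 mm wide; open, the fingers measure 117 mm over their backs; the gripper's body (75 mm by 190 mm) begins 51 mm behind the grasp point.
Start: joints at [0.014, 0.321, -0.07, 1.45, 0.023, 1.371, -0.057], TCP at [0.65, -0, 0.223] pointing down, gripper open.
Joint ranges: [-2.86, 2.86], [-0.3, 2.09], [-1.38, 1.24], [0.06, 2.45], [-1.56, 4.7], [0.09, 2.05], [-2.69, 2.69]. Speed limits (rad/s): [2.57, 2.57, 3.14, 3.14, 3.14, 3.14, 3.14].

### API

Orientations are given as a rotation vector (axis times angle).
In Python, from bench import ctrl gives the robot as it stands.
- The arm moves only by the tool play_rows, never from a script. Its arguments are lists of equal length, an entry for each row: "translation": the shift along the tool's x, y, z in mm, a list of three; "turn": the turn, a rotation vector about the tool's x, y, z in rad, a list of three; "fingers": the opening, from -1 (shut) to 1 (fully open), so that 0 is half open. In form: {"translation": [[dx, dy, dz], ...], "turn": [[wx, wy, wz], ...], "fingers": [fingers, ...]}. A call has exactly 10 rows; each row shifts and turns the commanded pose from where the row before left it, along the tool's axes as they then stand; what a row does not reach is not made up. A row lasts 1/12 s, in which the tool goes at most 41.7 mm and 7.16 degrees, less where a joint would pass 70% of its speed; a pose out of reach is approached as far as the arm can. A call with a gripper value outside its range is refused whole. The fingers move at their own pace and stop on an object; "grip_force" is the grip in N (left out, the last holds). Time passes only in rows, so rows that do not move let the fingers close, or fill a call up. It gives the time, the measured TCP pose, the force and the opening at its end, in the units of the state.
- ctrl.get_state(): the state, without advancing time (a new reading comes with each control period).
- ctrl.get_image(name): name is "scene" or "side" or "wrist"; returns the picture (420x560x3 uint8, blue, green, red); there is no depth.
- ctrl.camera_info(name): a dict with "camera_matrix" (3x3 intrinsics, pixels), "R" (3x3) and "t" (3): a world point X has camera coordinates R X + t. Camera axes: x right, y down, z forward; pixel columns grow to the right and rows downward; lengths in m; the calibration is good to about 2 mm. The wrist camera is an equidistant fisheye: a pixel r from the principal point sees the ray r / f radians off the axis. A picture is of the moment at which its call begins: read the wrist's pose just before it. camera_info takes no time and is no camera call; for the wrist camera it gives the pose at the moment of the call.
- ctrl.close_job(): hands the job in, once; it reports no verdict.
The state is a dict: "time": time; "joint_positions": joint angles; "qd": joint speeds; "joint_torque": joint torques, N m; "position": TCP position; "tool_rot": TCP orientation; "ft_force": force on the tool from outside, world axes, zero at the start; "torque": the same for the moment, N m; "grip_width": opening from 0.0 (shut) to 1.0 (fully open).
Only numpy, scipy, OpenCV 4.12 (cv2) and the standard library are available. Lean on these libraries where they do the work, as an engineer would, in place of code of your own. Each camera call takes 0.05 s, during which the arm holds its last target.

## Working session

There is one attempt and no reset: what is moved stays moved. The work goes in short steps, Python scripts to look and compute and a tool call to move; the robot and the scene stay as the last step left them, time stands still between calls to the robot, and variables do not carry over. Pictures are saved under pics/ and viewed, and the job is handed in when it is done.

Besides the shell and the picture viewer there is one more tool, called as name(argument=value, ...) on one line, values as JSON. play_rows: Moves the arm, as the interface text tells. Its arguments: {"type":"object","properties":{"translation":{"type":"array"},"turn":{"type":"array"},"fingers":{"type":"array"},"grip_force":{"type":"number"}},"required":["translation","turn","fingers"]}

```bash
mkdir -p pics; ls; python3 - <<'E'
from bench import ctrl
import cv2,numpy as np
print(ctrl.get_state())
for n in ["scene","side","wrist"]:
    i=ctrl.camera_info(n); print(n,i)
    cv2.imwrite(f"pics/{n}0.png",ctrl.get_image(n))
E
```

```text
pics
{'time': 0.0, 'joint_positions': array([ 0.01409025,  0.32184206, -0.07008117,  1.45167404,  0.02262322,
        1.37080743, -0.05692432]), 'qd': array([-0.00094402,  0.00184781,  0.00136894,  0.00163673, -0.0002584 ,
        0.00010704, -0.00020166]), 'joint_torque': array([-2.58547143e-04, -4.91284704e+01, -4.03903294e-01, -3.12526345e+01,
       -6.40594075e-02,  4.37659642e-02,  1.61017233e-04]), 'position': array([ 6.49441751e-01, -5.46204525e-05,  2.21449605e-01]), 'tool_rot': array([-1.21072662,  1.2105574 , -1.20835935]), 'ft_force': array([ 1.03897342, -0.1731364 ,  0.35163447]), 'torque': array([ 0.01320576, -0.00672022,  0.046063  ]), 'grip_width': 0.9959646080832052}
scene {'camera_matrix': array([[388.04062062,   0.        , 282.91464877],
       [  0.        , 388.04062062, 213.38777015],
       [  0.        ,   0.        ,   1.        ]]), 'R': array([[ 0.70865854,  0.70555057, -0.0012115 ],
       [ 0.51124164, -0.51467553, -0.68828852],
       [-0.48624589,  0.48714217, -0.72543604]]), 't': array([-0.42897893, -0.26054149,  1.24921111])}
side {'camera_matrix': array([[415.80340422,   0.        , 268.87317863],
       [  0.        , 415.80340422, 210.62095076],
       [  0.        ,   0.        ,   1.        ]]), 'R': array([[-0.99783157, -0.06426035,  0.01423987],
       [-0.05877274,  0.77250981, -0.63227713],
       [ 0.02962991, -0.63174299, -0.77461143]]), 't': array([0.6109774 , 0.09509688, 0.99225948])}
wrist {'camera_matrix': array([[325.1922621 ,   0.        , 274.71638712],
       [  0.        , 325.1922621 , 206.68530444],
       [  0.        ,   0.        ,   1.        ]]), 'R': array([[ 9.99995986e-01,  5.25131096e-05, -2.83272447e-03],
       [ 7.79368169e-04, -9.66353928e-01,  2.57214847e-01],
       [-2.72390726e-03, -2.57216023e-01, -9.66350091e-01]]), 't': array([-0.64915392, -0.0311541 ,  0.38991178])}
```

View pics/scene0.png

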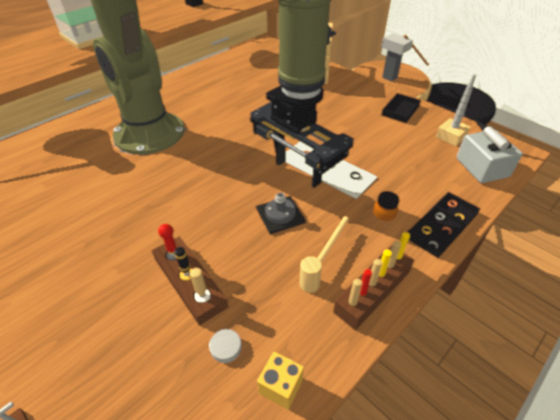

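View pics/side0.png

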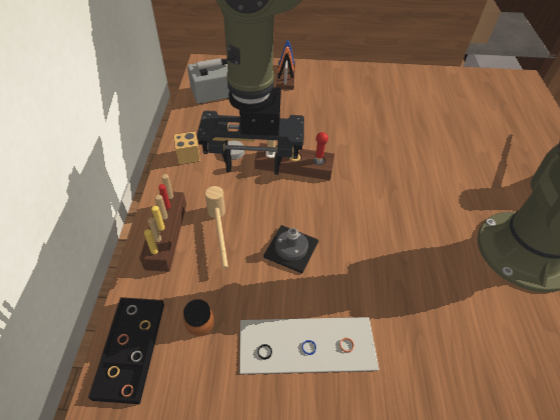

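View pics/wrist0.png

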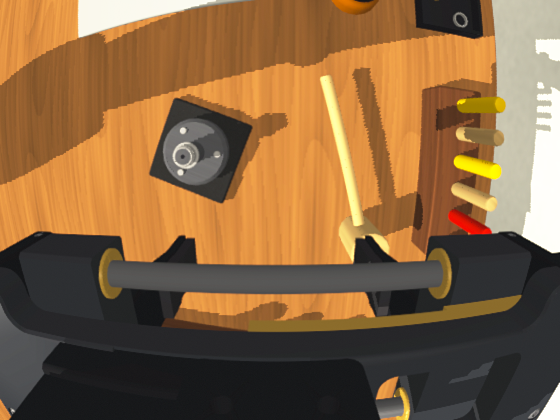

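```bash
cat > h.py <<'E'
import numpy as np, cv2
from bench import ctrl
from scipy.spatial.transform import Rotation as Rn
def ray(info,px,fish=False):
    K=info["camera_matrix"];R=info["R"];t=info["t"]
    x=(px[0]-K[0,2])/K[0,0]; y=(px[1]-K[1,2])/K[1,1]
    if fish:
        r=np.hypot(x,y); d=np.array([np.sin(r)*x/r,np.sin(r)*y/r,np.cos(r)])
    else: d=np.array([x,y,1.])
    return -R.T@t, R.T@d
def onz(info,px,z,fish=False):
    o,d=ray(info,px,fish); return o+d*(z-o[2])/d[2]
def proj(info,X,fish=False):
    K=info["camera_matrix"];c=info["R"]@np.array(X)+info["t"]
    if fish:
        h=np.hypot(c[0],c[1]); th=np.arctan2(h,c[2]); return K[0,2]+K[0,0]*th*c[0]/h, K[1,2]+K[0,0]*th*c[1]/h
    return K[0,2]+K[0,0]*c[0]/c[2],K[1,2]+K[0,0]*c[1]/c[2]
def blobs(mask,amin=15):
    n,l,s,c=cv2.connectedComponentsWithStats(mask.astype(np.uint8))
    return [(s[i][:5].tolist(),c[i].round(1).tolist()) for i in range(1,n) if s[i][4]>=amin]
def big(img,x0,y0,w,h,k,name):
    cv2.imwrite(name,cv2.resize(img[y0:y0+h,x0:x0+w],None,fx=k,fy=k,interpolation=cv2.INTER_CUBIC))
E
python3 - <<'E'
from h import *
s=ctrl.get_state(); print(Rn.from_rotvec(s["tool_rot"]).as_matrix().round(3))
im=cv2.imread("pics/side0.png"); big(im,230,310,160,70,5,"pics/side_mat.png"); big(im,255,220,75,56,8,"pics/side_stand.png")
im=cv2.imread("pics/wrist0.png"); big(im,140,90,120,120,5,"pics/wr_stand.png")
im=cv2.imread("pics/scene0.png"); big(im,150,190,180,140,4,"pics/sc_st.png")
I=ctrl.camera_info("side")
for n,p in dict(copper=(346,345),blue=(309,347),black=(265,352)).items(): print(n,onz(I,p,.0095).round(4))
print("core",onz(I,(293,232),.074), onz(ctrl.camera_info("scene"),(280,198),.074), onz(ctrl.camera_info("wrist"),(183,157),.074,True))
E
```

```text
[[ 0.    -0.001  1.   ]
 [-1.    -0.     0.   ]
 [ 0.    -1.    -0.001]]
copper [0.441  0.2655 0.0095]
blue [0.5148 0.2748 0.0095]
black [0.6014 0.2909 0.0095]
core [0.5568886 0.0414177 0.074    ] [0.56632843 0.02936177 0.074     ] [0.55974665 0.03818603 0.074     ]
```

View pics/side_mat.png

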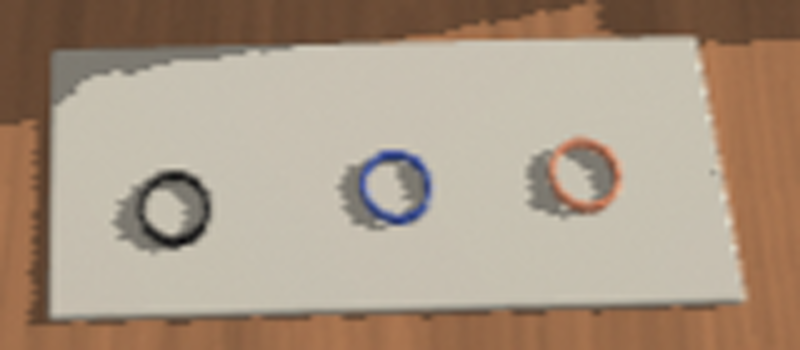

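View pics/side_stand.png

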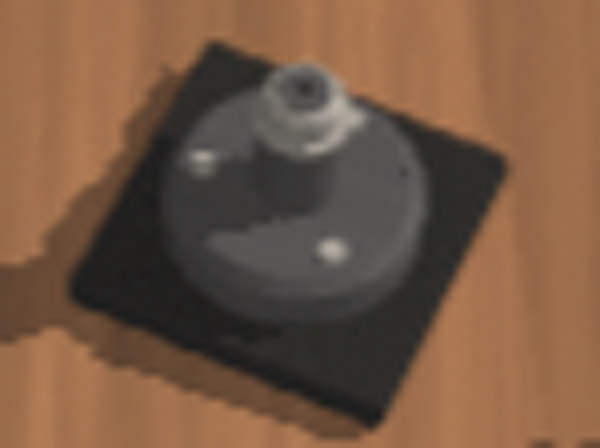

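View pics/wr_stand.png

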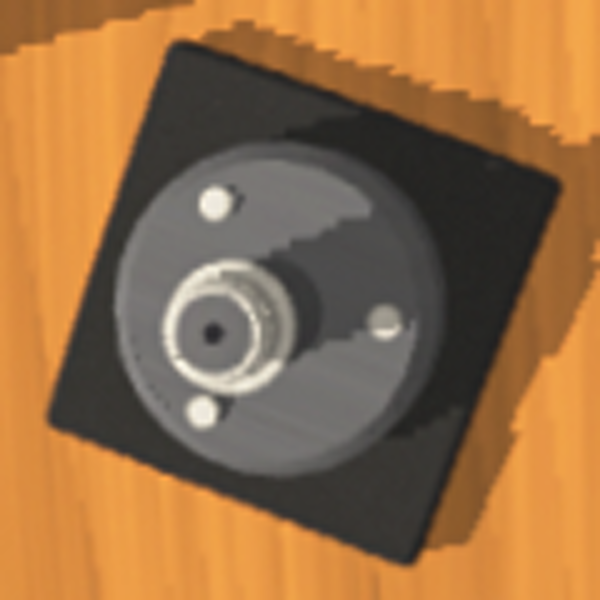

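View pics/sc_st.png

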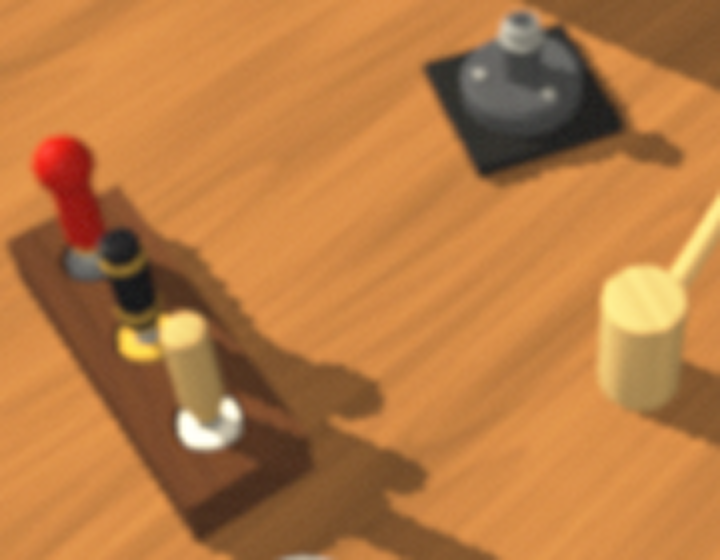

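```bash
python3 - <<'E'
from h import *
S=ctrl.camera_info("side");C=ctrl.camera_info("scene");W=ctrl.camera_info("wrist")
for n,I,p,f in(("side",S,(293,231),0),("scene",C,(280,194.2),0),("wrist",W,(182.2,156.2),1)): print(n,onz(I,p,.074,f).round(4))
im=cv2.imread("pics/side0.png"); hsv=cv2.cvtColor(im,cv2.COLOR_BGR2HSV)
sub=np.zeros(hsv.shape[:2],bool); sub[322:368,246:365]=1
H,Sa,V=hsv[...,0],hsv[...,1],hsv[...,2]
for n,m in(("blue",(H>100)&(H<130)&(Sa>110)),("copper",(H<16)&(Sa>80)),("black",(V<60))):
    b=blobs(m&sub); print(n,b)
    for st,c in b:
        cx,cy=st[0]+(st[2]-1)/2,st[1]+(st[3]-1)/2; print(onz(S,(cx,cy),.0095).round(4))
for p in((240.5,319.5),(369.3,317.5),(378.5,370)): print(onz(S,p,.006).round(4))
# pusher head
print("pusher top", onz(C,(150+184/4,190+326/4),.115).round(4), "foot",onz(C,(150+209/4,190+418/4),.034).round(4))
E
```

```text
side [0.557  0.0387 0.074 ]
scene [0.5569 0.0387 0.074 ]
wrist [0.559 0.039 0.074]
blue [([302, 340, 13, 8, 20], [307.6, 342.3]), ([303, 350, 12, 5, 16], [308.8, 352.6])]
[0.5168 0.2678 0.0095]
[0.5158 0.2849 0.0095]
copper [([340, 338, 14, 15, 72], [346.7, 344.7])]
[0.44   0.2655 0.0095]
black [([259, 355, 12, 4, 17], [264.5, 356.9])]
[0.6017 0.2998 0.0095]
[0.6571 0.225  0.006 ]
[0.3884 0.2015 0.006 ]
[0.3802 0.3094 0.006 ]
pusher top [ 0.625  -0.2539  0.115 ] foot [ 0.625  -0.2544  0.034 ]
```

play_rows(translation=[[-27, 10, -21], [-27, 10, -21], [-27, 10, -21], [-27, 10, -21], [-27, 10, -21], [-27, 10, -21], [-27, 10, -21], [-27, 10, -21], [-27, 10, -21], [-22.5, 10, -20]], turn=[[0, 0, 0], [0, 0, 0], [0, 0, 0], [0, 0, 0], [0, 0, 0], [0, 0, 0], [0, 0, 0], [0, 0, 0], [0, 0, 0], [0, 0, 0]], fingers=[0.15, 0.15, 0.15, 0.15, 0.15, 0.15, 0.15, 0.15, 0.15, 0.15], grip_force=15)

```text
time: 0.98
position: [0.4393, 0.2673, 0.1221]
tool_rot: [-1.209, 1.208, -1.208]
ft_force: [0.3, 0.7, 0.2]
grip_width: 0.576
```

```bash
cat >look.py <<'E'
import sys
from h import *
s=ctrl.get_state();print(s["time"],s["position"].round(4),s["tool_rot"].round(4),s["ft_force"].round(2),s["grip_width"])
W=ctrl.camera_info("wrist");im=ctrl.get_image("wrist");cv2.imwrite(f"pics/{sys.argv[1]}.png",im)
np.savez(f"pics/{sys.argv[1]}.npz",**W)
print("TCP px",proj(W,s["position"],1))
E
python3 look.py w1
```

```text
0.9833 [0.4393 0.2673 0.1221] [-1.2094  1.2085 -1.208 ] [0.29 0.72 0.23] 0.5758318757438324
TCP px (np.float64(274.2522256396836), np.float64(255.60234388849773))
```

View pics/w1.png

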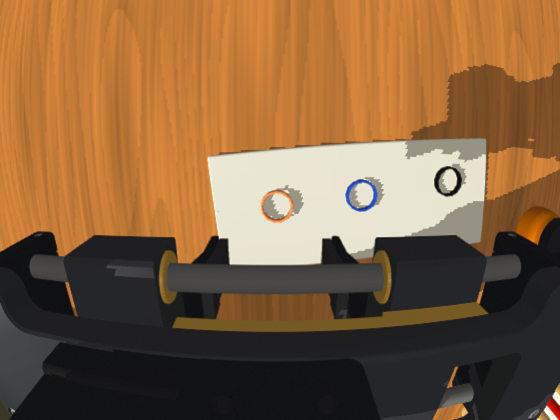

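```bash
cat >rings.py <<'E'
import sys
from h import *
im=cv2.imread(f"pics/{sys.argv[1]}.png");W=dict(np.load(f"pics/{sys.argv[1]}.npz"))
z=float(sys.argv[2]) if len(sys.argv)>2 else .013
hsv=cv2.cvtColor(im,cv2.COLOR_BGR2HSV);H,S,V=[hsv[...,i].astype(int) for i in range(3)]
sub=np.zeros(H.shape,bool); sub[:236]=1
for n,m in(("copper",(H<14)&(S>90)&(V>90)),("blue",(H>100)&(H<130)&(S>100))):
    for st,c in blobs(m&sub,30):
        if st[2]>60: continue
        # outer contour pixels -> plane z -> circle (min enclosing)
        k=np.zeros(H.shape,np.uint8); k[st[1]:st[1]+st[3],st[0]:st[0]+st[2]]=(m&sub)[st[1]:st[1]+st[3],st[0]:st[0]+st[2]]*255
        P=np.argwhere(k)[:,::-1]
        Q=np.array([onz(W,p,z,1)[:2] for p in P],np.float32)
        (c2,r)=cv2.minEnclosingCircle(Q*1000)
        print(n,st,"enc mm",np.round(c2,1),round(r,1),"mean",(Q.mean(0)*1000).round(1))
E
python3 rings.py w1
```

```text
copper [261, 190, 33, 33, 307] enc mm [441.4 266.1] 14.7 mean [441.4 265.8]
blue [346, 180, 31, 32, 268] enc mm [515.1 276.4] 14.6 mean [515.1 276. ]
```

play_rows(translation=[[0, 10, 0], [0, 10, 0], [0, 10, 0], [0, 10, 0], [0, 10, 0], [0, 10, 0], [0, 10, 0], [0, 10, 0], [0, 0, 0], [0, 0, 0]], turn=[[0, 0, 0], [0, 0, 0], [0, 0, 0], [0, 0, 0], [0, 0, 0], [0, 0, 0], [0, 0, 0], [0, 0, 0], [0, 0, 0], [0, 0, 0]], fingers=[0.15, 0.15, 0.15, 0.15, 0.15, 0.15, 0.15, 0.15, 0.15, 0.15])

```text
time: 1.87
position: [0.4406, 0.2652, 0.0418]
tool_rot: [-1.211, 1.21, -1.209]
ft_force: [0.4, 0.2, 0.1]
grip_width: 0.574
```

```bash
python3 look.py w2; python3 rings.py w2
```

```text
1.8667 [0.4406 0.2652 0.0418] [-1.2107  1.2099 -1.2091] [0.45 0.2  0.15] 0.5741471342713322
TCP px (np.float64(274.19746579447894), np.float64(255.6035861795511))
copper [254, 212, 45, 24, 282] enc mm [441.6 268.2] 13.7 mean [441.6 275.8]
blue [369, 198, 42, 38, 455] enc mm [514.7 276.6] 14.9 mean [514.6 278.7]
```

View pics/w2.png

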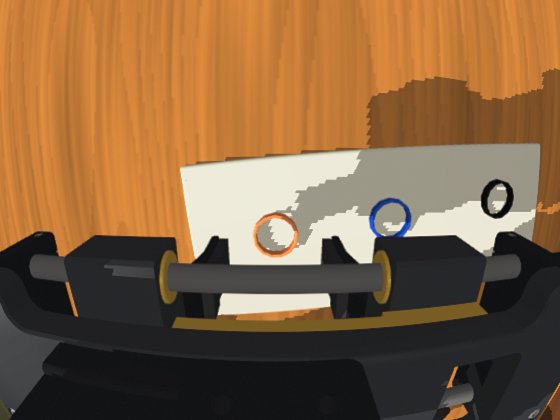

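play_rows(translation=[[-0.8, 8, 1], [0, 8, 0], [0, 8, 0], [0, 6, 0], [0, 3.3, 0], [0, 0, 0], [0, 0, 0], [0, 0, 0], [0, 0, 0], [0, 0, 0]], turn=[[0, 0, 0], [0, 0, 0], [0, 0, 0], [0, 0, 0], [0, 0, 0], [0, 0, 0], [0, 0, 0], [0, 0, 0], [0, 0, 0], [0, 0, 0]], fingers=[0.15, 0.15, 0.15, 0.15, 0.15, 0.15, -0.5, -1, -1, -1])

```text
time: 2.75
position: [0.4423, 0.2664, 0.0096]
tool_rot: [-1.208, 1.209, -1.209]
ft_force: [-0.5, -0.3, -0.4]
grip_width: 0.356
```

```bash
python3 look.py w3
```

```text
2.75 [0.4423 0.2664 0.0096] [-1.2084  1.2088 -1.2093] [-0.45 -0.33 -0.39] 0.3564941675779962
TCP px (np.float64(274.2099482395659), np.float64(255.60702041526218))
```

View pics/w3.png

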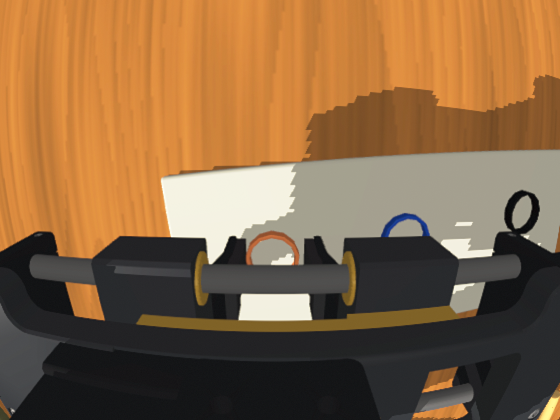

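play_rows(translation=[[0, 1, 0], [0, 0, 0], [0, 0, 0], [0, 0, 0], [0, 0, 0], [0, 0, 0], [0, 0, 0], [0, 0, 0], [0, 0, 0], [0, 0, 0]], turn=[[0, 0, 0], [0, 0, 0], [0, 0, 0], [0, 0, 0], [0, 0, 0], [0, 0, 0], [0, 0, 0], [0, 0, 0], [0, 0, 0], [0, 0, 0]], fingers=[0.15, -0.1, -0.4, -1, -1, -1, -1, -1, -1, -1])

```text
time: 3.63
position: [0.442, 0.2663, 0.0082]
tool_rot: [-1.209, 1.209, -1.209]
ft_force: [-1.0, -0.9, 0.5]
grip_width: 0.311
```

```bash
python3 look.py w4
```

```text
3.6333 [0.442  0.2663 0.0082] [-1.2093  1.2092 -1.2092] [-1.   -0.94  0.52] 0.3114441579398362
TCP px (np.float64(274.15652501027887), np.float64(255.60575839803658))
```

View pics/w4.png

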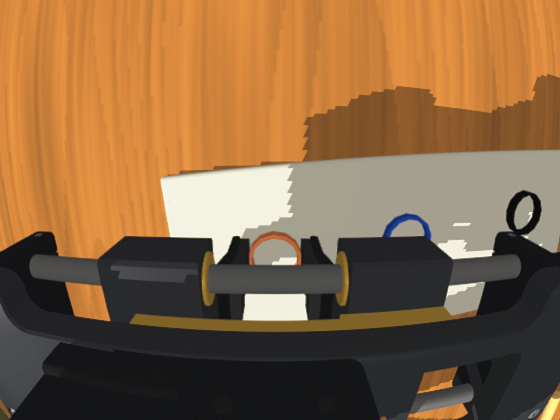

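play_rows(translation=[[0, -5, 0], [0, -15, 0], [0, -25, 0], [0, -25, 0], [0, -25, 0], [0, -15, 0], [0, 0, 0], [0, 0, 0], [0, 0, 0], [0, 0, 0]], turn=[[0, 0, 0], [0, 0, 0], [0, 0, 0], [0, 0, 0], [0, 0, 0], [0, 0, 0], [0, 0, 0], [0, 0, 0], [0, 0, 0], [0, 0, 0]], fingers=[-1, -1, -1, -1, -1, -1, -1, -1, -1, -1])

```text
time: 4.52
position: [0.4411, 0.2657, 0.1169]
tool_rot: [-1.212, 1.21, -1.209]
ft_force: [0.0, -0.1, -0.9]
grip_width: 0.313
```

```bash
python3 look.py w5; python3 rings.py w5; python3 -c "
import cv2;from h import big
big(cv2.imread('pics/w5.png'),200,200,150,110,5,'pics/w5b.png')"
```

```text
4.5167 [0.4411 0.2657 0.1169] [-1.2118  1.2101 -1.2091] [ 0.03 -0.1  -0.88] 0.31282584247421397
TCP px (np.float64(274.15525163875975), np.float64(255.59679501674637))
copper [260, 231, 29, 5, 86] enc mm [440.4 239.8] 12.1 mean [440.8 240.9]
blue [345, 179, 33, 32, 286] enc mm [514.9 275.6] 14.6 mean [515. 276.]
```

View pics/w5b.png

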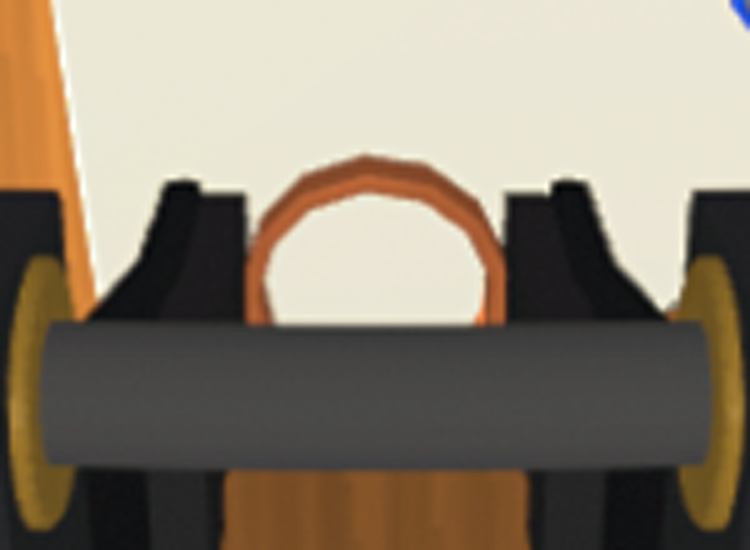

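```bash
python3 - <<'E'
from h import *
W=dict(np.load("pics/w5.npz"))
print(onz(W,(274,230.2),.1147,1), onz(W,(274,237.6),.1217,1), onz(W,(248.6,255),.1217,1), onz(W,(301,255),.1217,1))
E
```

```text
[0.44100558 0.2794734  0.1147    ] [0.44104224 0.27787846 0.1217    ] [0.42772292 0.26806208 0.1217    ] [0.45517775 0.26810261 0.1217    ]
```

play_rows(translation=[[15, -0.3, 7], [30, -0.3, 14], [30, -0.3, 14], [30, -0.3, 14], [30, -0.3, 14], [30, -0.3, 14], [30, -0.3, 14], [30, -0.3, 14], [20, -0.3, 9], [5.7, -0.3, 3]], turn=[[0, 0, 0], [0, 0, 0], [0, 0, 0], [0, 0, 0], [0, 0, 0], [0, 0, 0], [0, 0, 0], [0, 0, 0], [0, 0, 0], [0, 0, 0]], fingers=[-1, -1, -1, -1, -1, -1, -1, -1, -1, -1])

```text
time: 5.4
position: [0.5596, 0.0102, 0.1201]
tool_rot: [-1.209, 1.214, -1.215]
ft_force: [0.6, -0.9, 0.0]
grip_width: 0.313
```

```bash
python3 look.py w6; python3 -c "
import cv2;from h import big
big(cv2.imread('pics/w6.png'),200,140,150,110,5,'pics/w6b.png')"
```

```text
5.4 [0.5596 0.0102 0.1201] [-1.2089  1.2137 -1.2151] [ 0.59 -0.89  0.03] 0.31342942542764873
TCP px (np.float64(274.1892379296218), np.float64(255.63399534370788))
```

View pics/w6b.png

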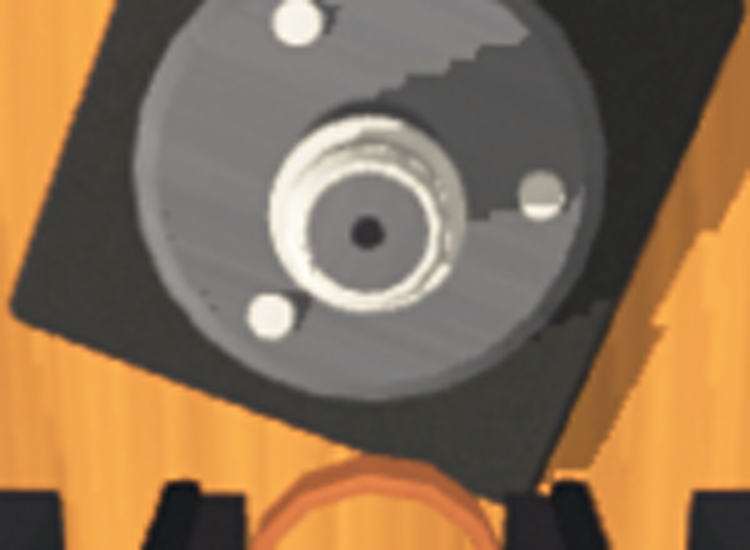

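```bash
python3 - <<'E'
from h import *
W=dict(np.load("pics/w6.npz"))
c=lambda u,v:(200+u/5-.4,140+v/5-.4)
print("top",onz(W,c(368,231),.074,1)); 
for p in((306,231),(430,231),(368,168),(368,294)): print(onz(W,c(*p),.074,1).round(4))
print("flange outer L/R",onz(W,c(269,215),.0625,1).round(4),onz(W,c(467,215),.0625,1).round(4),onz(W,c(368,115),.0625,1).round(4),onz(W,c(368,313),.0625,1).round(4))
E
```

```text
top [0.55893511 0.03919049 0.074     ]
[0.5509 0.0392 0.074 ]
[0.567  0.0391 0.074 ]
[0.559  0.0475 0.074 ]
[0.5589 0.0308 0.074 ]
flange outer L/R [0.5453 0.0392 0.0625] [0.5724 0.0391 0.0625] [0.559  0.0529 0.0625] [0.5588 0.0253 0.0625]
```

play_rows(translation=[[-6, 0, -1.1], [-8, 0, 0], [-8, 0, 0], [-5, 5, 0], [-2, 10, 0], [-0.3, 10, 0], [0, 0, 0], [0, 0, 0], [0, 0, 0], [0, 0, 0]], turn=[[0, 0, 0], [0, 0, 0], [0, 0, 0], [0, 0, 0], [0, 0, 0], [0, 0, 0], [0, 0, 0], [0, 0, 0], [0, 0, 0], [0, 0, 0]], fingers=[-1, -1, -1, -1, -1, -1, -1, -1, -1, -1])

```text
time: 6.28
position: [0.5583, 0.0444, 0.0965]
tool_rot: [-1.208, 1.209, -1.21]
ft_force: [0.3, -0.0, -0.4]
grip_width: 0.313
```

```bash
python3 look.py w7; python3 -c "
import cv2;from h import *
big(cv2.imread('pics/w7.png'),200,190,150,110,5,'pics/w7b.png')
for n in('side','scene'): cv2.imwrite(f'pics/{n}7.png',ctrl.get_image(n))
big(cv2.imread('pics/side7.png'),250,190,100,80,8,'pics/side7b.png')
"
```

```text
6.2833 [0.5583 0.0444 0.0965] [-1.2085  1.2092 -1.2102] [ 0.33 -0.01 -0.42] 0.3130687803082576
TCP px (np.float64(274.2239038743286), np.float64(255.65319662668577))
```

View pics/w7b.png

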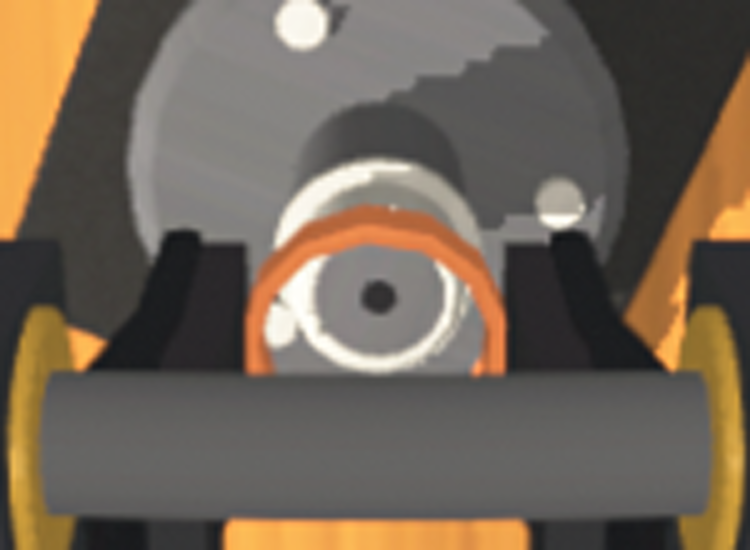

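View pics/side7b.png

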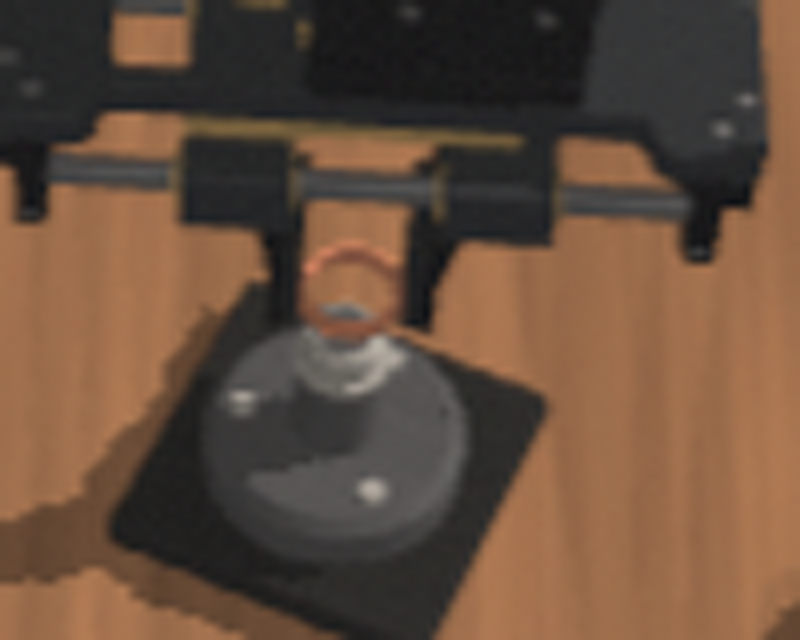

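```bash
python3 - <<'E'
from h import *
W=dict(np.load("pics/w7.npz"))
c=lambda u,v:(200+u/5-.4,190+v/5-.4)
print("top",onz(W,c(378,297),.074,1)); 
print("band bot y",onz(W,c(375,205),.0943,1)-[0,.0145,0], "L/R", onz(W,c(248,325),.1013,1),onz(W,c(506,325),.1013,1))
print("flange L/R", onz(W,c(274,250),.0625,1),onz(W,c(484,250),.0625,1))
S=ctrl.camera_info("side");c=lambda u,v:(250+u/8-.4,190+v/8-.4)
for y in (290,): print("band L,R,mid side",onz(S,c(301,y),.0978),onz(S,c(404,y),.0978))
print("top/bot",onz(S,c(350,240),.1013)[1],onz(S,c(350,342),.0943)[1], "collar",onz(S,c(350,290),.0978))
E
```

```text
top [0.55879987 0.03902645 0.074     ]
band bot y [0.55846723 0.04346831 0.0943    ] L/R [0.54515728 0.04703217 0.1013    ] [0.57218914 0.04701549 0.1013    ]
flange L/R [0.5454522  0.04080268 0.0625    ] [0.57242846 0.04078372 0.0625    ]
band L,R,mid side [0.5708345  0.04333106 0.0978    ] [0.54281671 0.04122323 0.0978    ]
top/bot 0.027786672481206143 0.057298915102627634 collar [0.55750952 0.0423286  0.0978    ]
```

play_rows(translation=[[2.2, 0, 0.2], [2, 4, 0], [0, 6, 0], [0, 6, 0], [0, 2, 0], [0, 0, 0], [0, 0, 0], [0, 0, 0], [0, 0, 0], [0, 0, 0]], turn=[[0, 0, 0], [0, 0, 0], [0, 0, 0], [0, 0, 0], [0, 0, 0], [0, 0, 0], [0, 0, 0], [0, 0, 0], [0, 0, 0], [0, 0, 0]], fingers=[-1, -1, -1, -1, -1, -1, -1, -1, -1, -1])

```text
time: 7.27
position: [0.5583, 0.0407, 0.0786]
tool_rot: [-1.209, 1.209, -1.209]
ft_force: [0.3, -0.5, -0.7]
grip_width: 0.317
```

```bash
python3 look.py w8; python3 -c "
import cv2;from h import *
big(cv2.imread('pics/w8.png'),200,190,150,110,5,'pics/w8b.png')
"
```

```text
7.2667 [0.5583 0.0407 0.0786] [-1.2088  1.2087 -1.2094] [ 0.35 -0.54 -0.68] 0.31680020128794195
TCP px (np.float64(274.1890710474146), np.float64(255.61700689096025))
```

View pics/w8b.png

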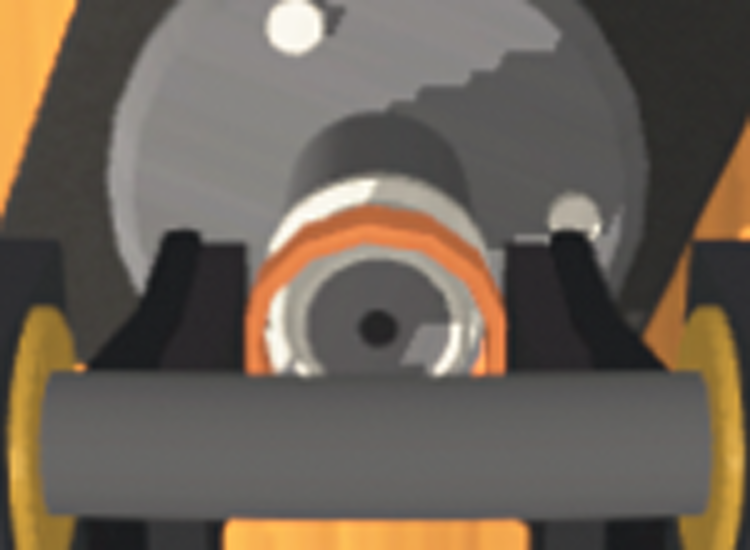

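```bash
python3 - <<'E'
from h import *
W=dict(np.load("pics/w8.npz"))
c=lambda u,v:(200+u/5-.4,190+v/5-.4)
print("top",onz(W,c(378,327),.074,1)); 
print("band bot y",onz(W,c(375,204),.0764,1)-[0,.0145,0],"inner top edge", onz(W,c(375,243),.0834,1)-[0,.01225,0], "L/R inner", onz(W,c(268,330),.0834,1),onz(W,c(488,330),.0834,1))
E
```

```text
top [0.55889624 0.03913676 0.074     ]
band bot y [0.5585658  0.03992848 0.0764    ] inner top edge [0.55857171 0.04035896 0.0834    ] L/R inner [0.54736032 0.04281874 0.0834    ] [0.57041235 0.04282275 0.0834    ]
```

play_rows(translation=[[0.9, 0, 0.1], [0, 0, 0], [0, 2, 0], [0, 2, 0], [0, 2, 0], [0, 2, 0], [0, 2, 0], [0, 2, 0], [0, 2, 0], [0, 0, 0]], turn=[[0, 0, 0], [0, 0, 0], [0, 0, 0], [0, 0, 0], [0, 0, 0], [0, 0, 0], [0, 0, 0], [0, 0, 0], [0, 0, 0], [0, 0, 0]], fingers=[-1, -1, -1, -1, -1, -1, -1, -1, -1, -1])

```text
time: 8.15
position: [0.5582, 0.0397, 0.0641]
tool_rot: [-1.209, 1.209, -1.209]
ft_force: [-0.5, 0.2, 1.6]
grip_width: 0.312
```

```bash
python3 look.py w9; python3 -c "
import cv2;from h import *
big(cv2.imread('pics/w9.png'),200,190,150,110,5,'pics/w9b.png')
cv2.imwrite('pics/side9.png',ctrl.get_image('side'))
big(cv2.imread('pics/side9.png'),250,190,100,80,8,'pics/side9b.png')
"
```

```text
8.15 [0.5582 0.0397 0.0641] [-1.2094  1.2092 -1.2091] [-0.49  0.21  1.6 ] 0.3122271025691708
TCP px (np.float64(274.20589130626115), np.float64(255.6665261145087))
```

View pics/w9b.png

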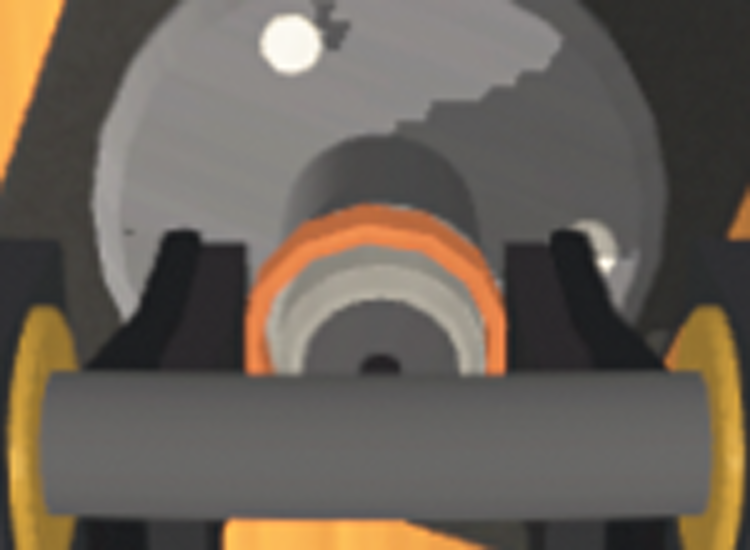

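View pics/side9b.png

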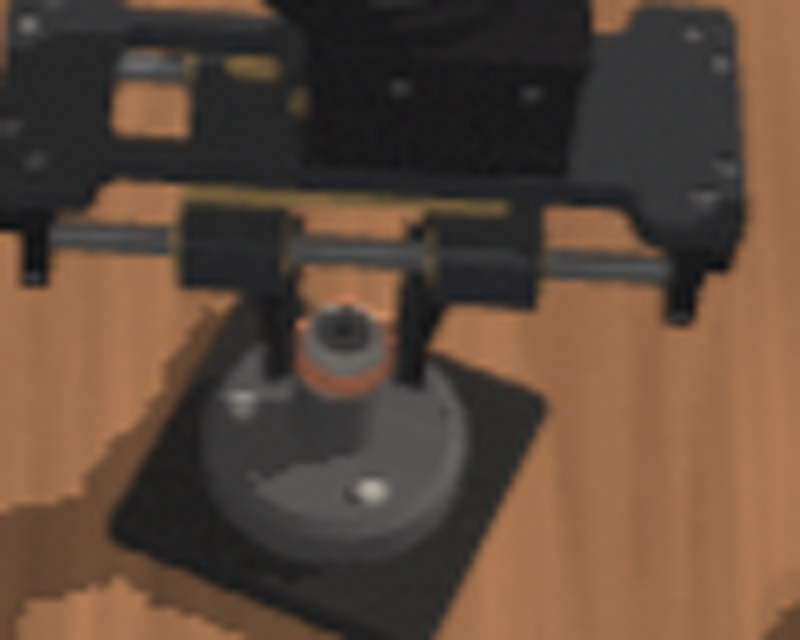

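play_rows(translation=[[0, 0, 0], [0, 0, 0], [0, 0, 0], [0, 0, 0], [0, 0, 0], [0, -5, 0], [0, -15, 0], [0, -20, 0], [0, -10, 0], [0, 0, 0]], turn=[[0, 0, 0], [0, 0, 0], [0, 0, 0], [0, 0, 0], [0, 0, 0], [0, 0, 0], [0, 0, 0], [0, 0, 0], [0, 0, 0], [0, 0, 0]], fingers=[-0.1, 0.1, 0.15, 0.15, 0.15, 0.15, 0.15, 0.15, 0.15, 0.15])

```text
time: 9.08
position: [0.5604, 0.04, 0.1173]
tool_rot: [-1.205, 1.205, -1.212]
ft_force: [0.5, 0.5, -0.1]
grip_width: 0.575
```

```bash
python3 look.py w10; python3 -c "
import cv2;from h import *
big(cv2.imread('pics/w10.png'),200,190,150,110,5,'pics/w10b.png')
cv2.imwrite('pics/side10.png',ctrl.get_image('side'))
big(cv2.imread('pics/side10.png'),250,200,100,75,8,'pics/side10b.png')
"
```

```text
9.0833 [0.5604 0.04   0.1173] [-1.2047  1.2053 -1.2115] [ 0.53  0.45 -0.08] 0.5745479296675537
TCP px (np.float64(274.22017077183284), np.float64(255.62392992044892))
```

View pics/w10b.png

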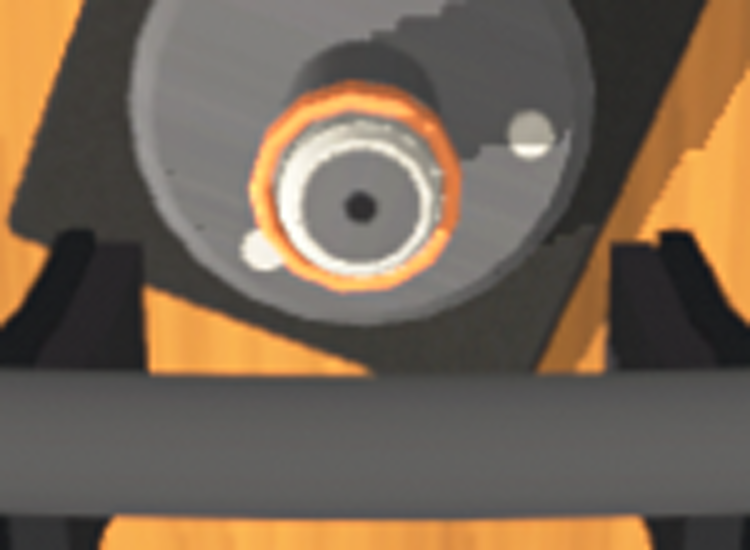

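View pics/side10b.png

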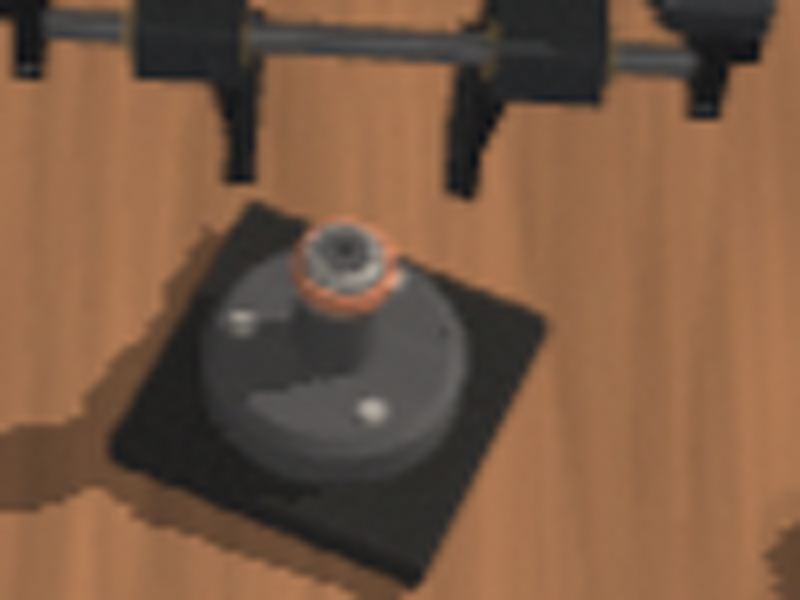

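play_rows(translation=[[-15, 0, -3], [-30, 0, -6], [-33, 0, -6], [-33, 0, -6], [-33, 5, -6], [-33, 13, -6], [-30, 13, -6], [-20, 13, -3], [-9.5, 13, -1.3], [0, 12, 0]], turn=[[0, 0, 0], [0, 0, 0], [0, 0, 0], [0, 0, 0], [0, 0, 0], [0, 0, 0], [0, 0, 0], [0, 0, 0], [0, 0, 0], [0, 0, 0]], fingers=[0.15, 0.15, 0.15, 0.15, 0.15, 0.15, 0.15, 0.15, 0.15, 0.15])

```text
time: 10.02
position: [0.5131, 0.2786, 0.0432]
tool_rot: [-1.213, 1.208, -1.205]
ft_force: [-0.1, 0.2, -0.4]
grip_width: 0.574
```

play_rows(translation=[[0, 0, 0], [0, 0, 0], [0, 0, 0], [0, 0, 0], [0, 0, 0], [0, 0, 0], [0, 0, 0], [0, 0, 0], [0, 0, 0], [0, 0, 0]], turn=[[0, 0, 0], [0, 0, 0], [0, 0, 0], [0, 0, 0], [0, 0, 0], [0, 0, 0], [0, 0, 0], [0, 0, 0], [0, 0, 0], [0, 0, 0]], fingers=[0.15, 0.15, 0.15, 0.15, 0.15, 0.15, 0.15, 0.15, 0.15, 0.15])

```text
time: 10.85
position: [0.5149, 0.2763, 0.0453]
tool_rot: [-1.209, 1.209, -1.209]
ft_force: [-0.1, -0.0, -0.6]
grip_width: 0.569
```

```bash
python3 look.py w11; sed -i 's/sub\[:236\]/sub[:258]/' rings.py; python3 rings.py w11 .012
```

```text
10.85 [0.5149 0.2763 0.0453] [-1.2092  1.209  -1.2092] [-0.09 -0.04 -0.63] 0.5689931501962124
TCP px (np.float64(274.17750187951606), np.float64(255.61392089588588))
blue [255, 213, 44, 43, 512] enc mm [516.3 276.2] 14.6 mean [516.3 275.8]
```

View pics/w11.png

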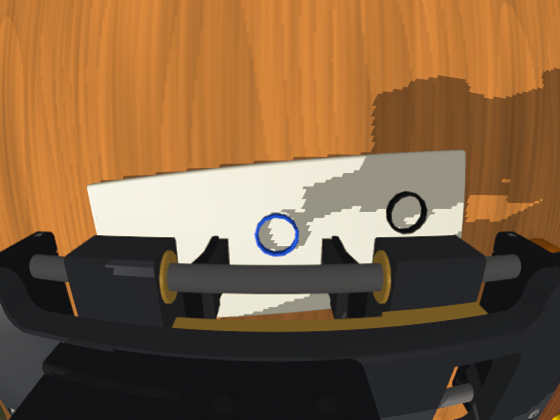

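play_rows(translation=[[0, 9, 0.8], [0, 9, 0], [0, 9, 0], [0, 6, 0], [0, 3.5, 0], [0, 0.5, 0], [0, 0, 0], [0, 0, 0], [0, 0, 0], [0, 0, 0]], turn=[[0, 0, 0], [0, 0, 0], [0, 0, 0], [0, 0, 0], [0, 0, 0], [0, 0, 0], [0, 0, 0], [0, 0, 0], [0, 0, 0], [0, 0, 0]], fingers=[0.15, 0.15, 0.15, 0.15, 0.15, 0.15, 0.15, 0.15, -0.5, -1])

```text
time: 11.73
position: [0.516, 0.2764, 0.0087]
tool_rot: [-1.208, 1.209, -1.209]
ft_force: [0.4, -0.0, 0.3]
grip_width: 0.493
```

play_rows(translation=[[0, 0, 0], [0, 0, 0], [0, 0, 0], [0, 0, 0], [0, 0, 0], [0, 0, 0], [0, 0, 0], [0, 0, 0], [0, 0, 0], [0, 0, 0]], turn=[[0, 0, 0], [0, 0, 0], [0, 0, 0], [0, 0, 0], [0, 0, 0], [0, 0, 0], [0, 0, 0], [0, 0, 0], [0, 0, 0], [0, 0, 0]], fingers=[-1, -1, -1, -1, -1, -1, -1, -1, -1, -1])

```text
time: 12.57
position: [0.5158, 0.2763, 0.0084]
tool_rot: [-1.209, 1.209, -1.209]
ft_force: [-0.2, 0.1, 2.4]
grip_width: 0.307
```

play_rows(translation=[[0, -5, 0], [0, -15, 0], [0, -25, 0], [0, -25, 0], [0, -25, 0], [0, -15, 0], [0, 0, 0], [0, 0, 0], [0, 0, 0], [0, 0, 0]], turn=[[0, 0, 0], [0, 0, 0], [0, 0, 0], [0, 0, 0], [0, 0, 0], [0, 0, 0], [0, 0, 0], [0, 0, 0], [0, 0, 0], [0, 0, 0]], fingers=[-1, -1, -1, -1, -1, -1, -1, -1, -1, -1])

```text
time: 13.4
position: [0.5147, 0.2757, 0.1166]
tool_rot: [-1.212, 1.21, -1.209]
ft_force: [0.0, 0.2, -0.8]
grip_width: 0.311
```

```bash
python3 look.py w12;  python3 -c "
import cv2;from h import big
big(cv2.imread('pics/w12.png'),200,200,150,110,5,'pics/w12b.png')"
```

```text
13.4 [0.5147 0.2757 0.1166] [-1.2121  1.2104 -1.209 ] [ 0.02  0.17 -0.77] 0.3108430660188981
TCP px (np.float64(274.2041035909602), np.float64(255.61781921023513))
```

View pics/w12b.png

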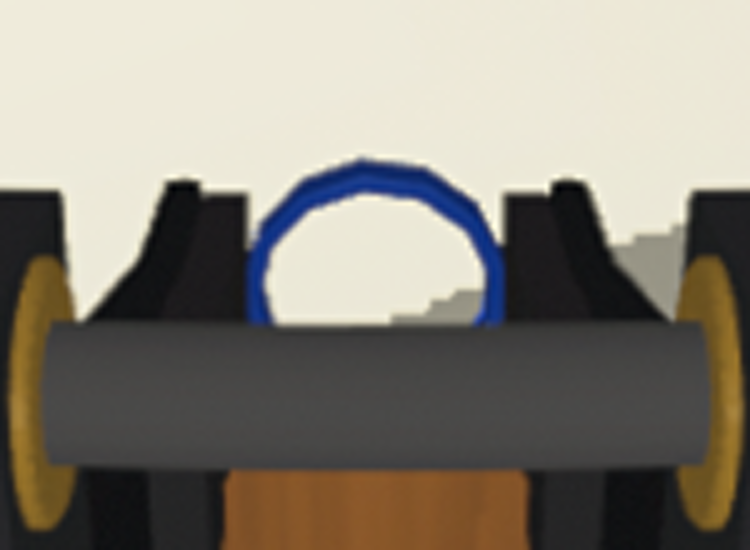

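play_rows(translation=[[15, 0, 3], [30, 0, 5], [33, 0, 6], [33, 0, 6], [33, 0, 6], [33, 0, 6], [30, 0, 5], [18, 0, 3.3], [9, 0, 2], [2.9, 0, 0.5]], turn=[[0, 0, 0], [0, 0, 0], [0, 0, 0], [0, 0, 0], [0, 0, 0], [0, 0, 0], [0, 0, 0], [0, 0, 0], [0, 0, 0], [0, 0, 0]], fingers=[-1, -1, -1, -1, -1, -1, -1, -1, -1, -1])

```text
time: 14.28
position: [0.5583, 0.0373, 0.1174]
tool_rot: [-1.209, 1.212, -1.211]
ft_force: [-0.4, 0.5, 0.0]
grip_width: 0.314
```

play_rows(translation=[[0, 0, 0], [0, 5, 0], [0, 10, 0], [0, 10, 0], [0, 7, 0], [0, 3, 0], [0, 0, 0], [0, 0, 0], [0, 0, 0], [0, 0, 0]], turn=[[0, 0, 0], [0, 0, 0], [0, 0, 0], [0, 0, 0], [0, 0, 0], [0, 0, 0], [0, 0, 0], [0, 0, 0], [0, 0, 0], [0, 0, 0]], fingers=[-1, -1, -1, -1, -1, -1, -1, -1, -1, -1])

```text
time: 15.12
position: [0.559, 0.0394, 0.0838]
tool_rot: [-1.208, 1.208, -1.21]
ft_force: [-0.2, -1.3, -0.3]
grip_width: 0.311
```

```bash
python3 look.py w13;  python3 -c "
import cv2;from h import big
big(cv2.imread('pics/w13.png'),200,190,150,110,5,'pics/w13b.png')"
```

```text
15.1167 [0.559  0.0394 0.0838] [-1.2083  1.2085 -1.2097] [-0.24 -1.29 -0.26] 0.3109255647438335
TCP px (np.float64(274.19912449905667), np.float64(255.6166839390817))
```

View pics/w13b.png

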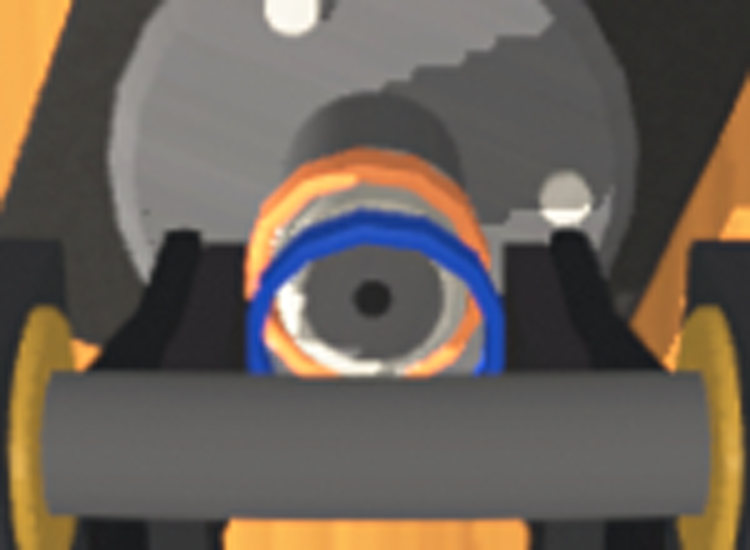

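```bash
python3 - <<'E'
from h import *
W=dict(np.load("pics/w13.npz"))
c=lambda u,v:(200+u/5-.4,190+v/5-.4)
print("top",onz(W,c(373,298),.074,1)); 
print("collar y",onz(W,c(375,209),.0814,1)-[0,.0145,0],"inner top edge", onz(W,c(375,243),.0874,1)-[0,.01225,0], "L/R inner", onz(W,c(268,330),.0874,1),onz(W,c(486,330),.0874,1))
E
```

```text
top [0.55896198 0.03910691 0.074     ]
collar y [0.5591939  0.03792175 0.0814    ] inner top edge [0.55919574 0.03853689 0.0874    ] L/R inner [0.54789347 0.04092288 0.0874    ] [0.57091784 0.04091962 0.0874    ]
```

play_rows(translation=[[-0.8, 0, -0.4], [0, 0, 0], [0, 2, 0], [0, 2, 0], [0, 2, 0], [0, 2, 0], [0, 2, 0], [0, 2, 0], [0, 1, 0], [0, 0, 0]], turn=[[0, 0, 0], [0, 0, 0], [0, 0, 0], [0, 0, 0], [0, 0, 0], [0, 0, 0], [0, 0, 0], [0, 0, 0], [0, 0, 0], [0, 0, 0]], fingers=[-1, -1, -1, -1, -1, -1, -1, -1, -1, -1])

```text
time: 16.0
position: [0.5581, 0.0402, 0.0705]
tool_rot: [-1.209, 1.209, -1.209]
ft_force: [-2.0, 0.1, 3.4]
grip_width: 0.314
```

```bash
python3 look.py w14;  python3 -c "
import cv2;from h import *
big(cv2.imread('pics/w14.png'),200,190,150,110,5,'pics/w14b.png')
im=ctrl.get_image('side');big(im,250,190,100,80,8,'pics/side14b.png')"
```

```text
16.0 [0.5581 0.0402 0.0705] [-1.2094  1.2093 -1.2092] [-1.97  0.07  3.39] 0.314004675812295
TCP px (np.float64(274.2013822727984), np.float64(255.59576505193309))
```

View pics/w14b.png

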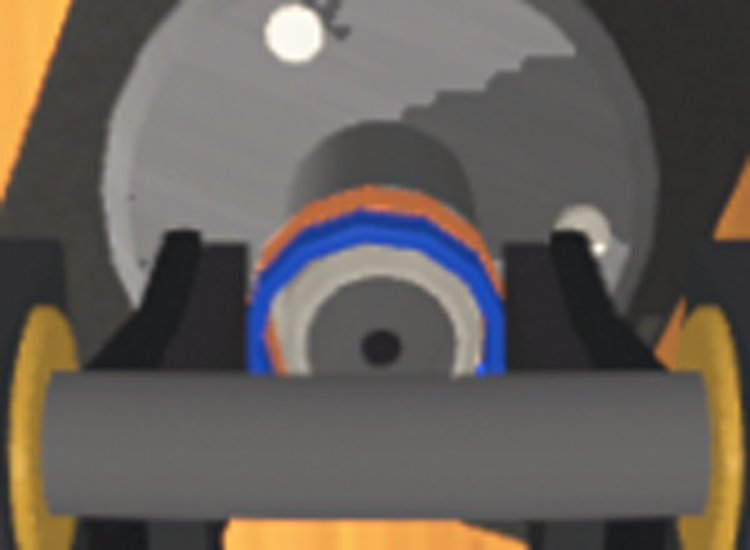

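View pics/side14b.png

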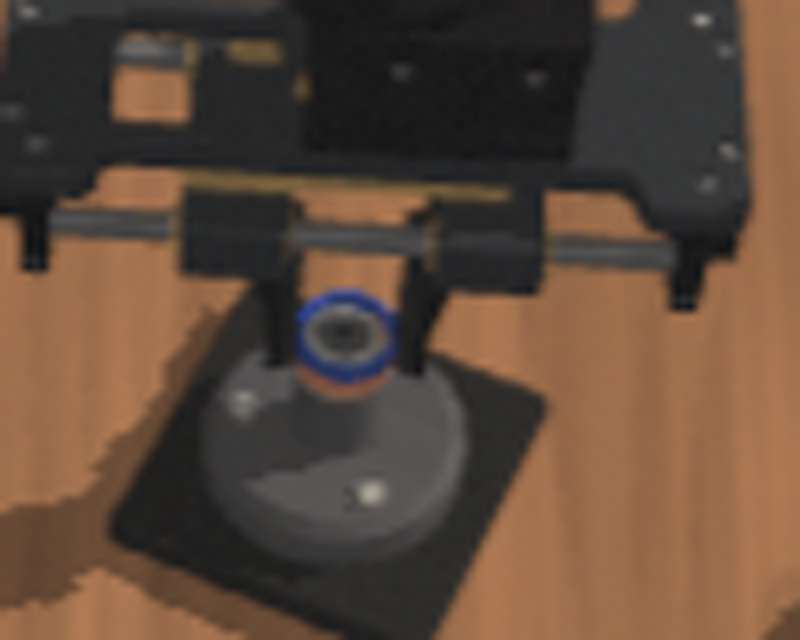

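play_rows(translation=[[0, -1, 0], [0, 0, 0], [0, 0, 0], [0, 0, 0], [0, 0, 0], [0, -5, 0], [0, -15, 0], [0, -25, 0], [0, -25, 0], [0, -10, 0]], turn=[[0, 0, 0], [0, 0, 0], [0, 0, 0], [0, 0, 0], [0, 0, 0], [0, 0, 0], [0, 0, 0], [0, 0, 0], [0, 0, 0], [0, 0, 0]], fingers=[-1, -0.1, 0.15, 0.15, 0.15, 0.15, 0.15, 0.15, 0.15, 0.15])

```text
time: 16.93
position: [0.5601, 0.0404, 0.1551]
tool_rot: [-1.205, 1.205, -1.211]
ft_force: [1.3, 0.4, 1.1]
grip_width: 0.571
```

```bash
python3 look.py w15;  python3 -c "
import cv2;from h import *
big(cv2.imread('pics/w15.png'),200,150,150,110,5,'pics/w15b.png')
im=ctrl.get_image('scene');cv2.imwrite('pics/scene15.png',im);big(im,150,190,180,140,4,'pics/scene15b.png')
im=ctrl.get_image('side');cv2.imwrite('pics/side15.png',im);big(im,180,110,180,160,4,'pics/side15b.png')"
```

```text
16.9333 [0.5601 0.0404 0.1551] [-1.2048  1.2054 -1.2114] [1.3  0.42 1.14] 0.5711977252841126
TCP px (np.float64(274.1938255436629), np.float64(255.62248538342885))
```

View pics/w15b.png

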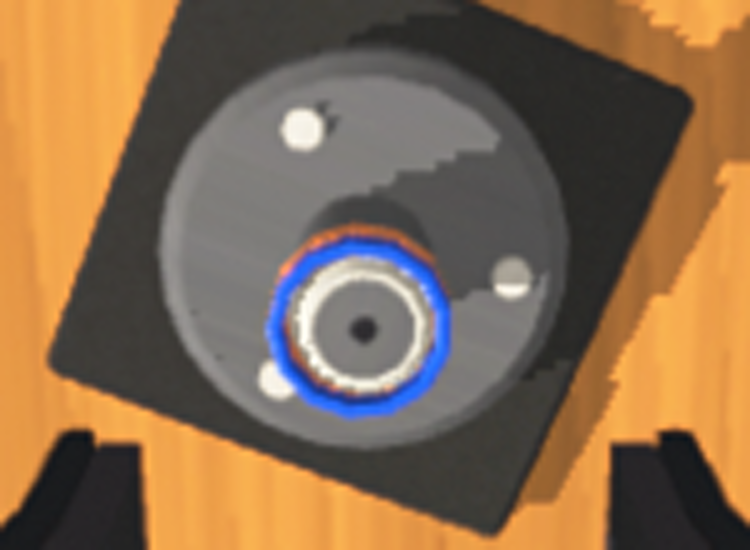

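View pics/scene15b.png

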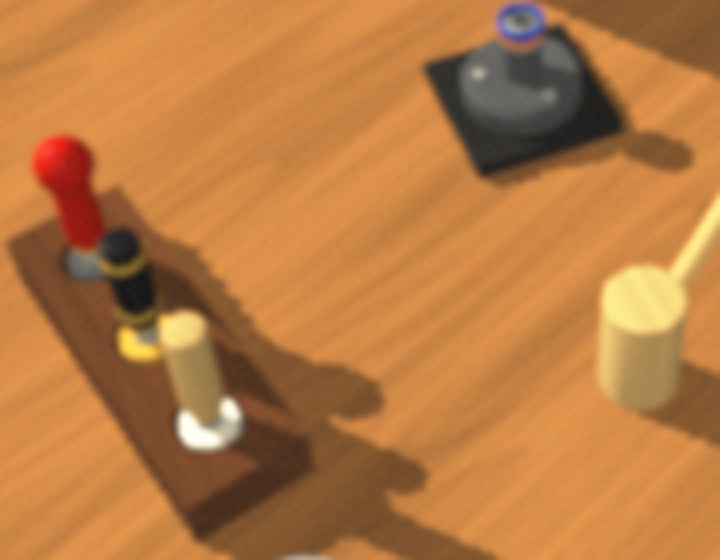

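View pics/side15b.png

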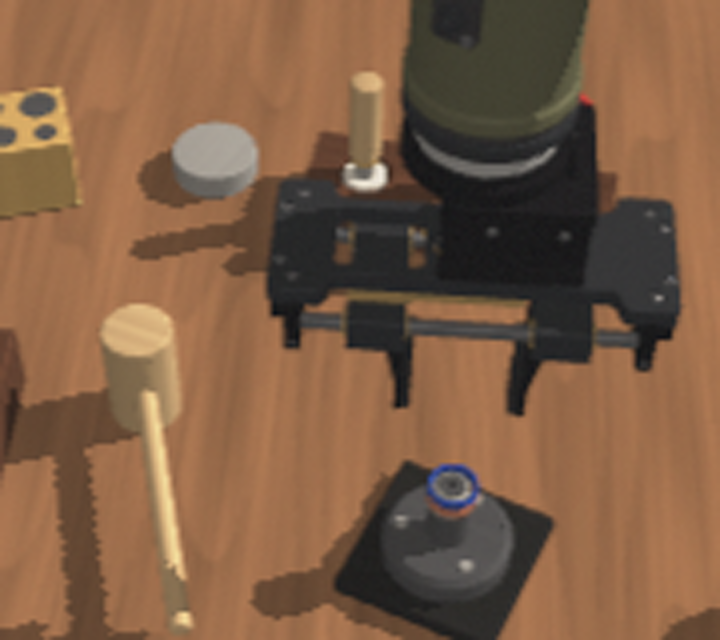

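```bash
python3 - <<'E'
from h import *
S=ctrl.camera_info("side");C=ctrl.camera_info("scene")
print("push side top",onz(S,(180+367/4-.4,110+82/4-.4),.115),"foot", onz(S,(180+366/4-.4,110+177/4-.4),.034))
print("push scene top",onz(C,(150+184/4-.4,190+326/4-.4),.115))
b=onz(C,(150+120/4-.4,190+240/4-.4),.115); r=onz(C,(150+63/4-.4,190+163/4-.4),.112)
print("burn",b,"rock",r)
for p in((10,243),(198,530),(313,468),(118,188)): print("rack",onz(C,(150+p[0]/4-.4,190+p[1]/4-.4),.035))
W=dict(np.load("pics/w15.npz"));c=lambda u,v:(200+u/5-.4,150+v/5-.4)
print("core",onz(W,c(364,328),.074,1),"collar",onz(W,c(360,327),.0755,1))
E
```

```text
push side top [ 0.62375656 -0.2525581   0.115     ] foot [ 0.62274477 -0.24975931  0.034     ]
push scene top [ 0.62375489 -0.25391558  0.115     ]
burn [ 0.55882333 -0.24536055  0.115     ] rock [ 0.49253112 -0.23585882  0.112     ]
rack [ 0.4530648  -0.26483825  0.035     ]
rack [ 0.67100713 -0.2964571   0.035     ]
rack [ 0.6844176  -0.23550096  0.035     ]
rack [ 0.46244572 -0.19853565  0.035     ]
core [0.55889604 0.03933728 0.074     ] collar [0.55828308 0.03993961 0.0755    ]
```

play_rows(translation=[[15, -5, 3], [35, -5, 7], [38, -5, 8], [38, 0, 8], [38, 0, 8], [38, 0, 8], [38, 0, 8], [38, 0, 8], [30, 0, 6], [15, 0, 3]], turn=[[0, 0, 0], [0, 0, 0], [0, 0, 0], [0, 0, 0], [0, 0, 0], [0, 0, 0], [0, 0, 0], [0, 0, 0], [0, 0, 0], [0, 0, 0]], fingers=[0.15, 0.15, 0.15, 0.15, 0.15, 0.15, 0.15, 0.15, 0.15, 0.15], grip_force=30)

```text
time: 17.92
position: [0.623, -0.2887, 0.1632]
tool_rot: [-1.211, 1.216, -1.213]
ft_force: [-0.1, -1.1, 0.0]
grip_width: 0.585
```

play_rows(translation=[[0, 0, 0], [0, 0, 0], [0, 0, 0], [0, 0, 0], [0, 0, 0], [0, 0, 0], [0, 0, 0], [0, 0, 0], [0, 0, 0], [0, 0, 0]], turn=[[0, 0, 0], [0, 0, 0], [0, 0, 0], [0, 0, 0], [0, 0, 0], [0, 0, 0], [0, 0, 0], [0, 0, 0], [0, 0, 0], [0, 0, 0]], fingers=[0.15, 0.15, 0.15, 0.15, 0.15, 0.15, 0.15, 0.15, 0.15, 0.15])

```text
time: 18.75
position: [0.6251, -0.2828, 0.1664]
tool_rot: [-1.209, 1.209, -1.209]
ft_force: [-0.1, -0.4, -0.3]
grip_width: 0.573
```

```bash
python3 look.py w16
```

```text
18.75 [ 0.6251 -0.2828  0.1664] [-1.2092  1.209  -1.2093] [-0.09 -0.42 -0.26] 0.5728617316431512
TCP px (np.float64(274.1565714991334), np.float64(255.600979103418))
```

View pics/w16.png

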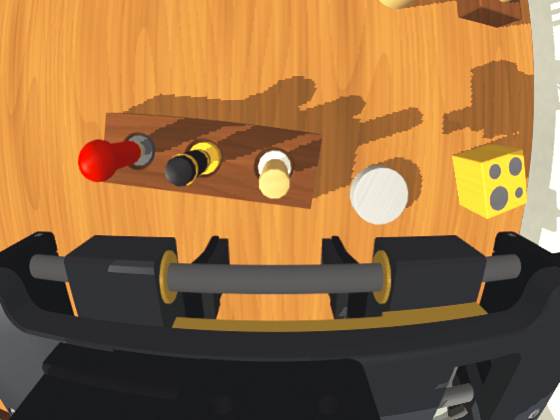

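```bash
python3 - <<'E'
from h import *
im=cv2.imread("pics/w16.png");big(im,220,130,110,90,7,"pics/w16b.png")
E
```

```text
(no output)
```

View pics/w16b.png

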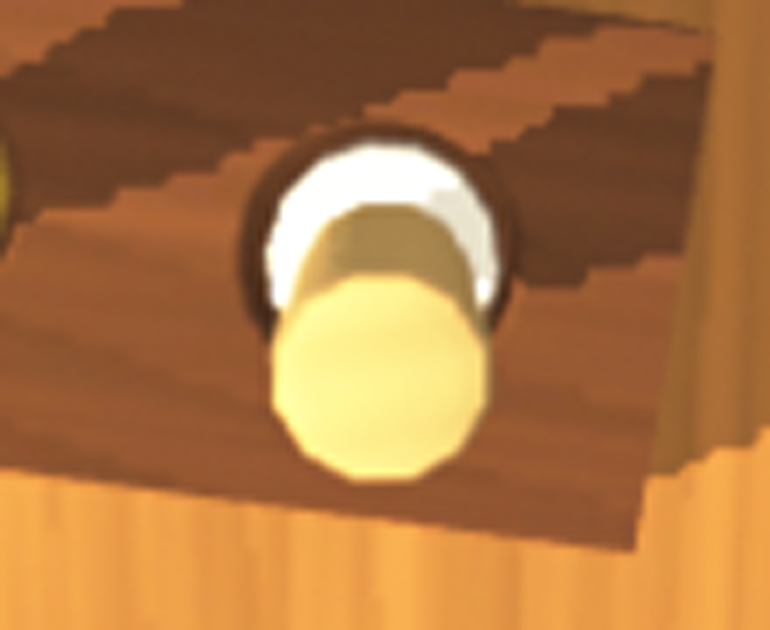

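```bash
python3 - <<'E'
from h import *
W=dict(np.load("pics/w16.npz"));c=lambda u,v:(220+u/7-.4,130+v/7-.4)
print(onz(W,c(381,377),.115,1)); print([onz(W,c(*p),.115,1).round(4) for p in((273,377),(489,377),(381,272),(381,482))])
print("foot",[onz(W,c(*p),.034,1).round(4) for p in((266,255),(499,255),(381,140))])
E
```

```text
[ 0.62491528 -0.25315918  0.115     ]
[array([ 0.6146, -0.2531,  0.115 ]), array([ 0.6352, -0.2531,  0.115 ]), array([ 0.6249, -0.2431,  0.115 ]), array([ 0.6249, -0.2634,  0.115 ])]
foot [array([ 0.6097, -0.2524,  0.034 ]), array([ 0.64  , -0.2524,  0.034 ]), array([ 0.6247, -0.2374,  0.034 ])]
```

play_rows(translation=[[-10, 0, -0.2], [-12, 0, 0], [-8, 5, 0], [0, 15, 0], [0, 20, 0], [0, 20, 0], [0, 20, 0], [0, 15, 0], [0, 5.4, 0], [0, 0, 0]], turn=[[0, 0, 0], [0, 0, 0], [0, 0, 0], [0, 0, 0], [0, 0, 0], [0, 0, 0], [0, 0, 0], [0, 0, 0], [0, 0, 0], [0, 0, 0]], fingers=[0.15, 0.15, 0.15, 0.15, 0.15, 0.15, 0.15, 0.15, 0.15, 0.15])

```text
time: 19.63
position: [0.6239, -0.251, 0.0638]
tool_rot: [-1.211, 1.211, -1.205]
ft_force: [-0.0, -0.4, 0.0]
grip_width: 0.576
```

play_rows(translation=[[0, 0, 0], [0, 0, 0], [0, 0, 0], [0, 0, 0], [0, 0, 0], [0, 0, 0], [0, 0, 0], [0, 0, 0], [0, 0, 0], [0, 0, 0]], turn=[[0, 0, 0], [0, 0, 0], [0, 0, 0], [0, 0, 0], [0, 0, 0], [0, 0, 0], [0, 0, 0], [0, 0, 0], [0, 0, 0], [0, 0, 0]], fingers=[0.15, 0, -0.3, -0.5, -1, -1, -1, -1, -1, -1])

```text
time: 20.47
position: [0.6251, -0.253, 0.0663]
tool_rot: [-1.209, 1.209, -1.21]
ft_force: [-0.0, 0.2, 2.0]
grip_width: 0.246
```

```bash
python3 look.py w17
```

```text
20.4667 [ 0.6251 -0.253   0.0663] [-1.2089  1.2087 -1.2097] [-0.01  0.15  1.95] 0.24581686399217734
TCP px (np.float64(274.21563344488413), np.float64(255.69989039135095))
```

View pics/w17.png

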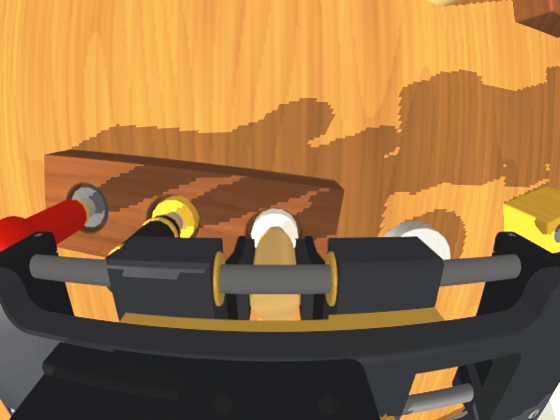

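play_rows(translation=[[0, 0, 0], [0, -4, 0], [0, -8, 0], [0, -12, 0], [0, -18, 0], [0, -20, 0], [0, -20, 0], [0, -15, 0], [0, -3, 0], [0, 0, 0]], turn=[[0, 0, 0], [0, 0, 0], [0, 0, 0], [0, 0, 0], [0, 0, 0], [0, 0, 0], [0, 0, 0], [0, 0, 0], [0, 0, 0], [0, 0, 0]], fingers=[-1, -1, -1, -1, -1, -1, -1, -1, -1, -1])

```text
time: 21.35
position: [0.6259, -0.2532, 0.1681]
tool_rot: [-1.207, 1.206, -1.212]
ft_force: [0.6, -1.2, -1.7]
grip_width: 0.246
```

```bash
python3 look.py w18
```

```text
21.35 [ 0.6259 -0.2532  0.1681] [-1.2075  1.2061 -1.2118] [ 0.58 -1.25 -1.73] 0.24648773867097318
TCP px (np.float64(274.23348841284195), np.float64(255.6209754746836))
```

View pics/w18.png

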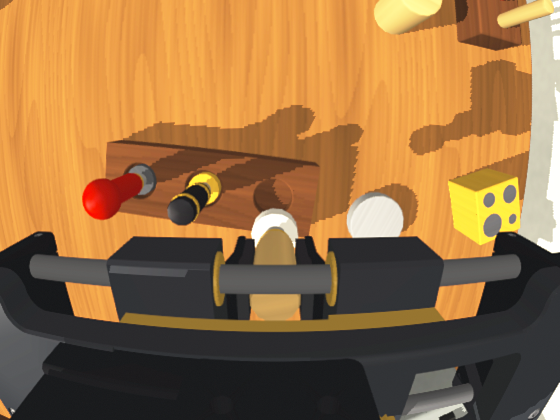

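play_rows(translation=[[-10, 0, -2.3], [-22, 0, -5], [-34, 0, -7.7], [-37, 0, -8.4], [-37, 0, -8.4], [-37, 0, -8.4], [-37, 0, -8.4], [-34, 0, -7.7], [-25, 0, -5.7], [-12, 0, -2.7]], turn=[[0, 0, 0], [0, 0, 0], [0, 0, 0], [0, 0, 0], [0, 0, 0], [0, 0, 0], [0, 0, 0], [0, 0, 0], [0, 0, 0], [0, 0, 0]], fingers=[-1, -1, -1, -1, -1, -1, -1, -1, -1, -1])

```text
time: 22.23
position: [0.5578, 0.0379, 0.1646]
tool_rot: [-1.213, 1.207, -1.202]
ft_force: [1.3, 0.4, -0.5]
grip_width: 0.249
```

play_rows(translation=[[-5, 0, -1.2], [-1.7, 0, -0.1], [0, 0, 0], [0, 5, 0], [0, 10, 0], [0, 10, 0], [0, 5, 0], [0, 0, 0], [0, 0, 0], [0, 0, 0]], turn=[[0, 0, 0], [0, 0, 0], [0, 0, 0], [0, 0, 0], [0, 0, 0], [0, 0, 0], [0, 0, 0], [0, 0, 0], [0, 0, 0], [0, 0, 0]], fingers=[-1, -1, -1, -1, -1, -1, -1, -1, -1, -1])

```text
time: 23.07
position: [0.5591, 0.0388, 0.136]
tool_rot: [-1.209, 1.209, -1.209]
ft_force: [-0.5, 0.1, -0.6]
grip_width: 0.245
```

```bash
python3 look.py w19; python3 -c "
import cv2;from h import *
big(cv2.imread('pics/w19.png'),200,190,150,110,5,'pics/w19b.png')
im=ctrl.get_image('scene');cv2.imwrite('pics/scene19.png',im);big(im,230,130,100,75,8,'pics/scene19b.png')
im=ctrl.get_image('side');cv2.imwrite('pics/side19.png',im);big(im,250,170,100,75,8,'pics/side19b.png')"
```

```text
23.0667 [0.5591 0.0388 0.136 ] [-1.2089  1.2091 -1.2094] [-0.52  0.09 -0.56] 0.2451833266780154
TCP px (np.float64(274.2141087914784), np.float64(255.6241218862033))
```

View pics/w19b.png

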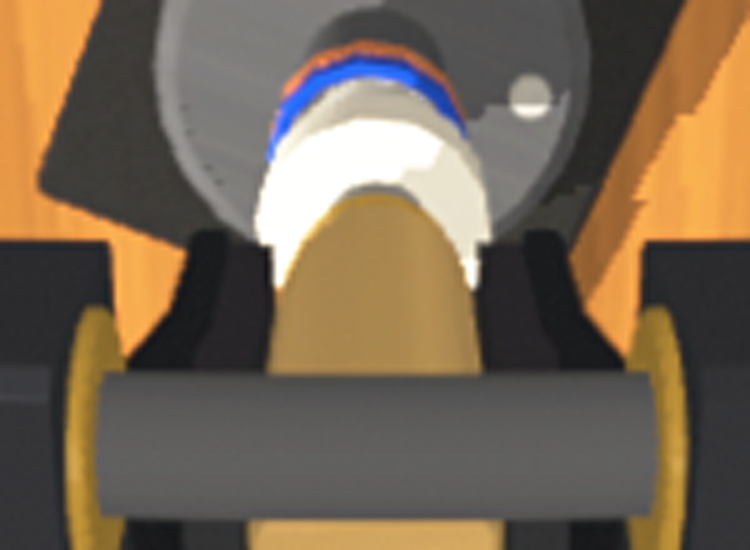

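View pics/scene19b.png

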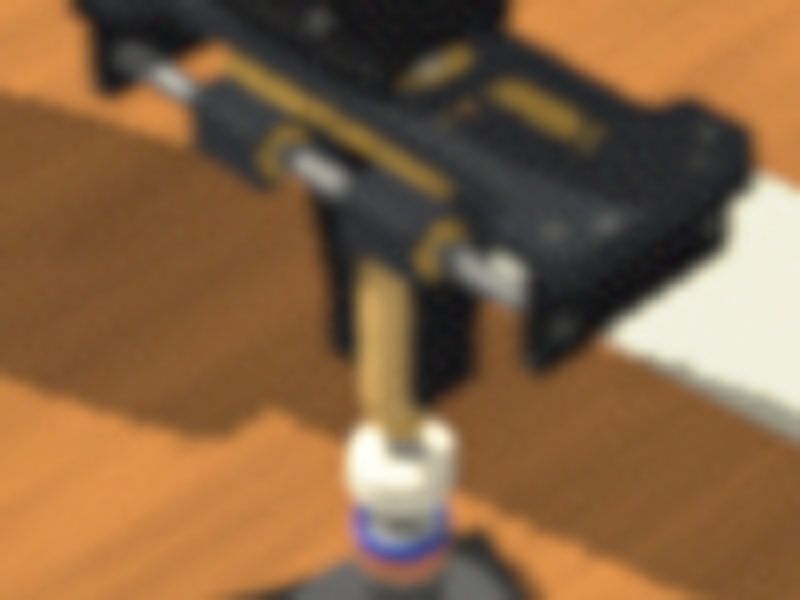

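View pics/side19b.png

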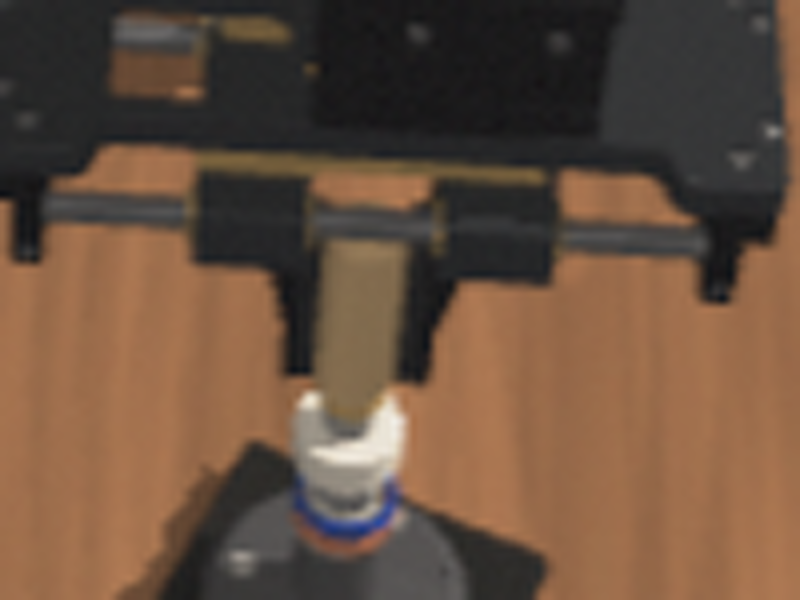

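```bash
python3 - <<'E'
from h import *
W=dict(np.load("pics/w19.npz"));c=lambda u,v:(200+u/5-.4,190+v/5-.4)
print("foot top",onz(W,c(372,118),.104,1)-[0,.015,0],"foot bottom",onz(W,c(372,80),.090,1)-[0,.015,0],"collar",onz(W,c(369,56),.0755,1)-[0,.0145,0])
print("collar bot",onz(W,c(369,56),.0695,1)-[0,.0145,0],"foot widest",onz(W,c(257,225),.097,1),onz(W,c(490,225),.097,1))
S=ctrl.camera_info("side");C=ctrl.camera_info("scene")
a=lambda u,v:(250+u/8-.4,170+v/8-.4);b=lambda u,v:(230+u/8-.4,130+v/8-.4)
print("side foot",onz(S,a(350,443),.097),"collar",onz(S,a(346,492),.0725))
print("scene foot",onz(C,b(402,465),.097),"collar",onz(C,b(401,530),.0725))
E
```

```text
foot top [0.55893306 0.03843624 0.104     ] foot bottom [0.55889263 0.03962249 0.09      ] collar [0.558428   0.03980347 0.0755    ]
collar bot [0.55839794 0.03832276 0.0695    ] foot widest [0.543826   0.03681154 0.097     ] [0.57436268 0.03682028 0.097     ]
side foot [0.5575431  0.03932028 0.097     ] collar [0.55723369 0.03784247 0.0725    ]
scene foot [0.55803706 0.03731545 0.097     ] collar [0.55945442 0.03523989 0.0725    ]
```

play_rows(translation=[[0, 2, 0], [0, 3, 0], [0, 3, 0], [0, 2, 0], [0, 2, 0], [0, 1, 0], [0, 0, 0], [0, 0, 0], [0, 0, 0], [0, 0, 0]], turn=[[0, 0, 0], [0, 0, 0], [0, 0, 0], [0, 0, 0], [0, 0, 0], [0, 0, 0], [0, 0, 0], [0, 0, 0], [0, 0, 0], [0, 0, 0]], fingers=[-1, -1, -1, -1, -1, -1, -1, -1, -1, -1])

```text
time: 24.05
position: [0.5591, 0.0389, 0.123]
tool_rot: [-1.209, 1.209, -1.209]
ft_force: [1.0, -0.1, -1.9]
grip_width: 0.246
```

play_rows(translation=[[0, 0, 0], [0, 0, 0], [0, 0.5, 0], [0, 0, 0], [0, 0.5, 0], [0, 0, 0], [0, 0.5, 0], [0, 0, 0], [0, 0, 0], [0, 0, 0]], turn=[[0, 0, 0], [0, 0, 0], [0, 0, 0], [0, 0, 0], [0, 0, 0], [0, 0, 0], [0, 0, 0], [0, 0, 0], [0, 0, 0], [0, 0, 0]], fingers=[-1, -1, -1, -1, -1, -1, -1, -1, -1, -1])

```text
time: 24.88
position: [0.559, 0.0389, 0.1214]
tool_rot: [-1.209, 1.209, -1.209]
ft_force: [-0.0, 0.4, -0.2]
grip_width: 0.246
```

```bash
cat > ft.py <<'E'
from h import *
for i in range(5):
    s=ctrl.get_state(); print(round(s["time"],3),s["position"].round(4),s["ft_force"].round(2),s["torque"].round(3)); 
    if i<4: ctrl.get_image("wrist")
E
python3 ft.py
```

```text
24.883 [0.559  0.0389 0.1214] [-0.03  0.36 -0.15] [-0.047 -0.014  0.019]
24.933 [0.5589 0.0388 0.1214] [-0.1  -0.09  0.39] [0.022 0.08  0.028]
24.983 [0.559  0.0389 0.1214] [ 0.29  0.55 -0.22] [0.004 0.086 0.009]
25.033 [0.5589 0.0388 0.1214] [-1.    0.05  0.15] [ 0.057  0.015 -0.004]
25.083 [0.5589 0.0389 0.1214] [ 0.51 -0.54  0.3 ] [ 0.014  0.02  -0.069]
```

play_rows(translation=[[0, 0.5, 0], [0, 0, 0], [0, 0.5, 0], [0, 0, 0], [0, 0.5, 0], [0, 0, 0], [0, 0, 0], [0, 0, 0], [0, 0, 0], [0, 0, 0]], turn=[[0, 0, 0], [0, 0, 0], [0, 0, 0], [0, 0, 0], [0, 0, 0], [0, 0, 0], [0, 0, 0], [0, 0, 0], [0, 0, 0], [0, 0, 0]], fingers=[-1, -1, -1, -1, -1, -1, -1, -1, -1, -1])

```text
time: 25.92
position: [0.559, 0.0389, 0.12]
tool_rot: [-1.209, 1.209, -1.209]
ft_force: [-2.2, 0.0, 3.0]
grip_width: 0.247
```

```bash
python3 ft.py
```

```text
25.917 [0.559  0.0389 0.12  ] [-2.2   0.04  2.98] [ 0.     0.298 -0.003]
25.967 [0.559  0.0389 0.12  ] [-1.08 -0.22  3.65] [-0.042  0.315  0.008]
26.017 [0.559  0.0389 0.12  ] [-1.22 -0.6   4.21] [-0.029  0.26  -0.004]
26.067 [0.559  0.0389 0.12  ] [-0.83 -0.57  4.41] [-0.061  0.343 -0.015]
26.117 [0.559  0.0389 0.12  ] [-1.38  0.01  3.74] [-0.038  0.308 -0.004]
```

play_rows(translation=[[0, 0.2, 0], [0, 0, 0], [0, 0, 0], [0, 0, 0], [0, 0, 0], [0, 0, 0], [0, 0, 0], [0, 0, 0], [0, 0, 0], [0, 0, 0]], turn=[[0, 0, 0], [0, 0, 0], [0, 0, 0], [0, 0, 0], [0, 0, 0], [0, 0, 0], [0, 0, 0], [0, 0, 0], [0, 0, 0], [0, 0, 0]], fingers=[-1, -1, -1, -1, -1, -1, -1, -1, -1, -1])

```text
time: 26.95
position: [0.559, 0.0389, 0.1197]
tool_rot: [-1.209, 1.209, -1.209]
ft_force: [-1.5, 0.2, 5.7]
grip_width: 0.248
```

```bash
python3 ft.py; python3 look.py w20; python3 -c "
import cv2;from h import *
a=cv2.resize(cv2.imread('pics/w20.png')[190:250,230:320],None,fx=4,fy=4,interpolation=2)
b=cv2.resize(ctrl.get_image('scene')[150:210,240:330],None,fx=4,fy=4,interpolation=2)
c=cv2.resize(ctrl.get_image('side')[180:240,250:340],None,fx=4,fy=4,interpolation=2)
cv2.imwrite('pics/fin.png',np.vstack([np.hstack([a,b]),np.hstack([c,c*0])]))
full=ctrl.get_image('side');cv2.imwrite('pics/sidefin.png',full)"
```

```text
26.95 [0.559  0.0389 0.1197] [-1.54  0.23  5.73] [-0.051  0.22   0.016]
27.0 [0.559  0.0389 0.1197] [ 0.14 -0.29  3.82] [-0.001  0.245 -0.025]
27.05 [0.559  0.0389 0.1197] [-1.56 -0.59  3.97] [-0.02   0.249 -0.013]
27.1 [0.559  0.0389 0.1197] [-0.51  0.52  4.42] [-0.047  0.224  0.063]
27.15 [0.559  0.0389 0.1197] [-0.65  0.08  4.04] [-0.04   0.22   0.027]
27.15 [0.559  0.0389 0.1197] [-1.209   1.209  -1.2093] [-0.65  0.08  4.04] 0.24163193238501027
TCP px (np.float64(274.2274008524566), np.float64(255.64245403131258))
```

View pics/fin.png

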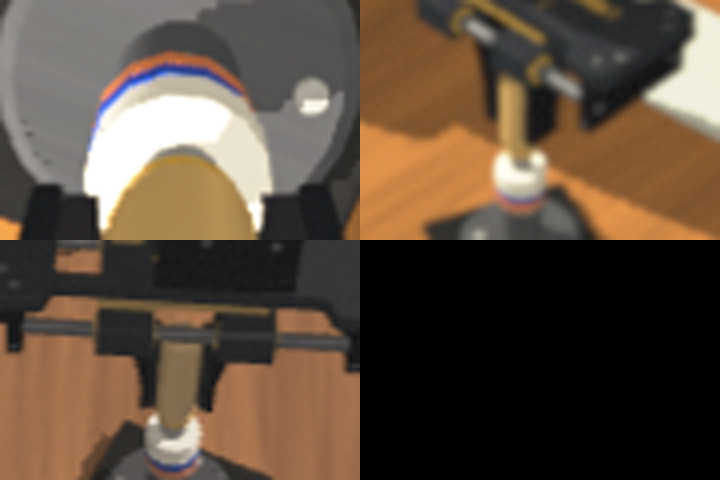

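View pics/sidefin.png

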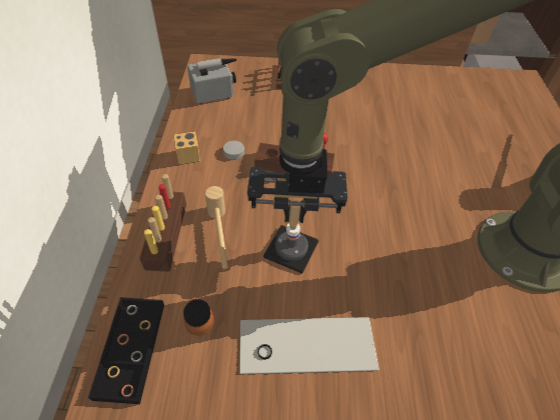

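```bash
python3 - <<'E'
from h import *
S=ctrl.camera_info("side");C=ctrl.camera_info("scene")
for z in(.075,.105,.14): print(z,[(np.array(p)-o)*4 for p,o in((proj(S,(.557,.0387,z)),(250,180)),(proj(C,(.557,.0387,z)),(240,150)))])
E
```

```text
0.075 [array([172.0410432 , 202.99557152]), array([160.06503373, 175.64886659])]
0.105 [array([175.31258785, 170.12953316]), array([159.72984706, 139.01098299])]
0.14 [array([179.34880053, 129.58161612]), array([159.31820856,  94.0164629 ])]
```

```bash
python3 -c "
from bench import ctrl
print(ctrl.close_job()); s=ctrl.get_state(); print(s['time'],s['position'],s['ft_force'])"
```

```text
the job is handed in; nothing more can be done
None
the job is handed in; nothing more can be done
```

The job is handed in at about 27 s of the 72 s allowed. The copper band went on first and the blue collar after it, and the pusher is still held pressed on the collar.

- **Rings:** After each release, the pictures showed the ring level and home. The band and the collar each met a push of a few N with the fingers at the expected home height.
- **Push:** The wrist force averaged about 4.4 N, and adding the pusher's own weight makes it roughly 5 N on the collar. Single readings scatter by about 1 N. There was also a small sideways force of around 1 N.
- **Centring:** Just before pressing, the wrist camera put the foot within about 1 mm of the stand's axis. The side and scene cameras were coarser and showed it within about 2.5 mm.
- **Upright:** In the side view the handle lay along the axis expected for vertical. In the scene view a finger hid part of it, so the lean there was judged from the visible left edge only.
- **Other objects:** In the last side view the mallet, jar, block and black band looked where they started. The arm hid most of the rack in that view. The red-handled and black-handled tools were last seen standing in place just after I lifted the pusher.
- **Disagreement:** The wrist camera placed the core about 2 mm further out in x than the other two cameras. I worked with relative measurements inside one camera so this did not matter.

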